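# Feed a slat through the thicknesser with the push stick and shut the hood

## Task

Take the longer of the two wooden slats out of the rack, lay it down flat on the cork board and let go, then pick it up again the other way and set it flat on the infeed deck of the switched-off slat thicknesser, lined up with the feed and its nose between the flared guides but still short of the guard. With the push stick behind it, and no fingers on the slat once its nose goes under the guard, push it through the low opening under the guard until it rests against the end stop, and lay the stick back flat on the bench. Last, push the raised hood down gently, without slamming, until it is fully shut over the slat, leaving the other things on the bench where they are.

Things in the scene. Friction and masses are not known exactly. Their poses are not given: they have to be found in the camera images.
- machine: Bench slat thicknesser, fixed. Origin: on the bench under the middle of the guard; feed runs along its own +y, z up; all mm here and at its points are in this frame. Steel deck 120 wide, top 30 above the bench, y=-240 (infeed end) to +217. Motor at x 66 to 166, y -40 to 40, up to 106 high.
- guard (a point): Middle of the guard's opening on the deck (machine y=0, z=30). The guard bridges the deck from y=-30 to +30; opening 46 mm wide, 22 high above the deck; its round housing reaches 108 above the bench.
- guide_mouth (a point): On the deck at the mouth of the guides (machine y=-105, z=30). Two guide cheeks, 16 mm high above the deck, 8 thick, are 72 mm apart here, narrow to 46 at y=-52 and run on 46 apart to y=+200.
- end_stop (a point): Middle of the end stop's face on the deck (machine y=+200, z=30). The 150 mm slat resting on it has its centre at y=+125 and its tail 20 mm beyond the guard.
- hood (a joint): Angle of the painted sheet-metal hood over the outfeed bay: 0 fully shut (level), grows as its free edge rises, 1.8 fully open (just past upright). 0.7 kg; shut, it covers 180 mm from its hinge back to the guard, 132 wide. The hinge is stiff: the hood stays where it is left; pushing it takes 1.5 to 8 N at 140 mm from the hinge. Over 1.5 rad/s in the last 0.4 rad is slamming.
- hood_hinge (a point): Middle of the hood's hinge line (along machine x) at machine y=+215, z=60 mm. The hood's flat outer face lies 6 mm off the plane through this line: it is 66 mm above the bench when shut, and faces machine +y when raised, so it is pushed from there.
- hood_edge (a point): Middle of the hood's free edge, 180 mm from the hinge.
- rack: Plywood slat rack, fixed, 170 (x) by 150 (y) by 22 mm high, with two slots along its x at y=+36 and y=-36 mm, 18 mm wide, floor 6 mm above the bench. A slat stands on edge in each. Origin: centre of its underside.
- slat: The longer slat, plain light wood, 150 mm long (its x), 14 mm thick (its y), 40 mm wide (its z); about 65 g. Origin at its centre. It starts standing on edge in one of the rack's slots (own z up, top edge 46 mm above the bench); lying flat its own y is vertical. Its ends are alike.
- short_slat: Bystander: the shorter slat, 100 x 14 x 40 mm, on edge in the other slot. Origin at its centre. Leave it there.
- board: Cork laying-out board, fixed, 130 (x) by 240 (y) by 6 mm thick. Origin: centre of its underside.
- push_stick: Plywood push stick, 120 g: flat bar 195 mm long, 18 wide, 12 thick, with an upright grip 40 long, 14 thick, top 65 mm above the bar's underside. Origin: bar's underside below the middle of the grip. Own +x points to the pushing end, 135 mm ahead of the origin (tail end 60 behind); y across the grip's thickness, z up. Starts flat on the bench, grip up; mass centre 16 mm ahead of origin.
- mallet: Bystander: wooden mallet, 220 mm long, at the left.
- glue: Bystander: white bottle, 52 mm wide, 120 mm tall, behind the machine.
- mug: Bystander: white ceramic cup, 80 mm wide, 90 mm tall, in front of the rack and board.
- gouge: Bystander: slim hand tool with wooden handle, on the right beyond the infeed end.
- offcut: Bystander: wooden block 90 x 50 x 30 mm, near the push stick.
- tin: Bystander: low steel tin, 70 mm wide, 45 mm tall, on the left.

How it is judged:
On the way, in this order (a step that is already met when the one before it is completed fails the run):
1. the slat lies flat on the cork board, let go (angle between the y axis of slat and the z axis of machine, either way round below 0.15 rad and contact force between the fingers and slat below 0.1 N and height (world z) of slat below 0.02 m and x of slat in the frame of board between -0.065 and 0.065 m and y of slat in the frame of board between -0.12 and 0.12 m), for 0.2 s.
2. the slat lies flat on the infeed deck along the feed, nose between the flared guides and short of the guard, let go (angle between the y axis of slat and the z axis of machine, either way round below 0.15 rad and contact force between the fingers and slat below 0.1 N and angle between the x axis of slat and the y axis of machine, either way round below 0.15 rad and x of slat in the frame of machine between -0.015 and 0.015 m and y of slat in the frame of machine between -0.18 and -0.105 m and z of slat in the frame of machine between 0.025 and 0.05 m), for 0.2 s.
3. the push stick pushes the slat under the guard (contact force between push_stick and slat above 0.05 N and x of slat in the frame of machine between -0.015 and 0.015 m and y of slat in the frame of machine between -0.08 and 0.06 m and z of slat in the frame of machine between 0.025 and 0.05 m), for 0.04 s.
4. the slat rests against the end stop (angle between the y axis of slat and the z axis of machine, either way round below 0.15 rad and x of slat in the frame of machine between -0.012 and 0.012 m and y of slat in the frame of machine between 0.112 and 0.14 m and z of slat in the frame of machine between 0.025 and 0.05 m), for 0.2 s.
5. the push stick lies flat on the bench, let go (height (world z) of push_stick below 0.015 m and angle between push_stick's own z axis and vertical below 0.2 rad and contact force between the fingers and push_stick below 0.1 N), for 0.2 s.
6. the hood is shut (value of joint hood below 0.06 rad), for 0.2 s.
At the end, for the whole second after the job is handed in: The longer slat lies flat in the outfeed bay with its nose within 12 mm of the end stop, centred between the cheeks; the push stick lies flat on the bench or board (underside lower than 15 mm, so not on the machine), grip up, let go; the hood is shut to within 0.06 rad; all at rest (all of step 4 and all of step 5 and value of joint hood below 0.06 rad and linear speed of each of slat, push_stick below 0.02 m/s); the robot touches nothing.
It fails at once if fingers on the slat when its nose is under or past the guard's infeed edge (contact force between the fingers and slat above 0.5 N and x of slat in the frame of machine between -0.05 and 0.05 m and y of slat in the frame of machine between -0.098 and 0.2 m and z of slat in the frame of machine between 0 and 0.055 m).
It fails at once if the hood slams: faster than 1.5 rad/s in its last 0.4 rad (value of joint hood below 0.4 rad and velocity of joint hood below -1.5 rad/s).
It fails at once if a bystander is moved by more than 40 mm (distance of any of short_slat, mallet, glue, mug, gouge, offcut, tin from where it was at the start of the episode above 0.04 m).
It also fails if it takes over 72 s, if anything falls off the work surface, if the arm or the gripper's body presses on something with over 40 N, if the wrist force passes 120 N, or if a joint passes its speed limit or range.

## Robot

A 6-joint arm with a two-finger parallel gripper is mounted at the origin on the work surface. World frame = base frame: x ahead of the robot, y to its left, z up, the work surface at z = 0. Lengths are in m, angles in rad, forces in N, time in s.
With the tool pointing down it reaches from about 0.25 to 0.775 m from the base axis. Payload 4 kg.
Tool frame: the origin (TCP) lies at the very end of the fingers, on their centre line; the grasp point (between the pads) lies 19 mm behind it (robot.tcp_to_grasp is the distance from the TCP to the grasp point, in m); z points along the fingers, y is the line along which they close (so a half turn about z gives the same grasp; the last joint's range is limited). The gripper opens to 94 mm and grips with 3 to 60 N. Pads are 16 mm wide; open, the fingers measure 119 mm over their backs; the gripper's body (75 mm by 177 mm) begins 78 mm behind the grasp point.
Start: joints at [1.153, 0.087, 1.371, -0, 1.684, -0.103], TCP at [0.17, 0.523, 0.206] pointing down, gripper open.
Joint ranges: [-3.1, 3.1], [-0.76, 2.03], [0.27, 2.55], [-1.08, 4.22], [0.17, 2.65], [-2.57, 2.57]. Speed limits (rad/s): [2.79, 2.79, 3.14, 3.14, 3.14, 3.14].

## Interface

Orientations are given as [roll, pitch, yaw] about the fixed x, y, z axes, in that order (R = Rz(yaw) Ry(pitch) Rx(roll)).
In Python, from bench import robot, vision gives the robot as it stands (robot), with the cameras (vision).
- The arm moves only by the tool nudge_tcp, called after "Emit:" by a JSON object that holds its "api" and its "payload". Schema: {"type":"object","properties":{"plan":{"type":"object","properties":{"finger_gap":{"type":"array","items":{"type":"number"},"minItems":1,"maxItems":20},"x":{"type":"array","items":{"type":"number"},"minItems":1,"maxItems":20},"y":{"type":"array","items":{"type":"number"},"minItems":1,"maxItems":20},"z":{"type":"array","items":{"type":"number"},"minItems":1,"maxItems":20},"rz":{"type":"array","items":{"type":"number"},"minItems":1,"maxItems":20}},"additionalProperties":false,"required":["finger_gap","x","y","z","rz"]},"only":{"type":"string"},"quiet":{"type":"boolean"},"lines":{"type":"string"}},"required":["plan"],"additionalProperties":false}. plan is an object with one list for each field, all of the same length, 1 to 20, a row being the entries at one place: finger_gap (the finger opening in m), x, y, z (the shift in normalised numbers (1 is 800 mm)), rz (a turn about the tool's z in a scale on which 1.0 is 4 rad); each row shifts and turns the commanded pose from where the row before left it, along the tool's axes as they then stand; what a row does not reach is not made up. A row lasts 1/12 s, in which the tool goes at most 0.0417 m and 0.125 rad, less where a joint would pass 70% of its speed; a pose out of reach is approached as far as the arm can. The fingers move at their own pace and stop on an object; the grip force is fixed at half the most. Time passes only in rows, so rows that do not move let the fingers close. The tool returns the time, the measured TCP pose, the force, the opening and the grip force at its end. only (a regular expression) keeps the lines of the reply that match it, lines (a string "A,B") keeps lines A to B, and quiet returns only ok. A shift or turn number past 1, either way, is cut back to 1. Input that does not fit is refused with a message, and nothing moves.
- robot.get_obs(): the state, without advancing time (a new reading comes with each control period).
- vision.snapshot(name): name is "scene" or "top" or "wrist"; returns a dict with "color" (480x640x3 uint8, blue, green, red), "fx", "fy", "cx", "cy" (pixels), "k1" (the pictures are not rectified: a ray, as slopes to the right and down, at radius r is drawn at 1 + k1 r^2 times it, then the intrinsics apply), "extrinsics" (4x4, takes a point from world to camera coordinates). Camera axes: x right, y down, z forward; pixel columns grow to the right and rows downward; lengths in m; the calibration is good to about 2 mm. A picture is of the moment at which its call begins. There is no depth.
- robot.close_job(): hands the job in; it is judged then, once.
The state is a dict: "time": time; "joint_positions": joint angles; "qvel": joint speeds; "joint_torque": joint torques, N m; "tool_pos": TCP position; "ee_rot": TCP orientation; "wrist_force": force on the tool from outside, world axes, zero at the start; "wrist_torque": the same for the moment, N m; "width": finger opening in m; "finger_force": force on a finger pad.
Only numpy, scipy, OpenCV 4.12 (cv2) and the standard library are available. Lean on these libraries where they do the work, as an engineer would, in place of code of your own. Each camera call takes 0.05 s, during which the arm holds its last target. There are 200 camera calls.

## Working session

There is one attempt and no reset: what is moved stays moved. The work goes in short steps, Python scripts to look and compute and a tool call to move; the robot and the scene stay as the last step left them, time stands still between calls to the robot, and variables do not carry over. Pictures are saved under pics/ and viewed, at most 10 in all, crops included, and the job is handed in when it is done.

```bash
ls; mkdir -p pics; cat > h.py <<'E'
import numpy as np,cv2
from bench import robot, vision
def snap(n,f):
    s=vision.snapshot(n); cv2.imwrite('pics/'+f+'.png',s['color']); import pickle; pickle.dump(s,open('pics/'+f+'.pkl','wb')); return s
def load(f):
    import pickle; return pickle.load(open('pics/'+f+'.pkl','rb'))
def ray(s,u,v):
    xd,yd=(u-s['cx'])/s['fx'],(v-s['cy'])/s['fy']; x,y=xd,yd
    for _ in range(20):
        k=1+s['k1']*(x*x+y*y); x,y=xd/k,yd/k
    E=np.array(s['extrinsics']); R,t=E[:3,:3],E[:3,3]
    return -R.T@t, R.T@np.array([x,y,1])
def onz(s,u,v,z):
    o,d=ray(s,u,v); return o+d*(z-o[2])/d[2]
def tri(obs):
    A=np.zeros((3,3));b=np.zeros(3);L=[]
    for s,u,v in obs:
        o,d=ray(s,u,v); d=d/np.linalg.norm(d); P=np.eye(3)-np.outer(d,d); A+=P;b+=P@o;L.append((o,P))
    p=np.linalg.solve(A,b); return p,[float(np.linalg.norm(P@(p-o))) for o,P in L]
def proj(s,p):
    E=np.array(s['extrinsics']); c=E[:3,:3]@np.array(p)+E[:3,3]; x,y=c[:2]/c[2]; k=1+s['k1']*(x*x+y*y)
    return np.array([s['fx']*x*k+s['cx'],s['fy']*y*k+s['cy']])
E
python3 - <<'E'
from h import *
for n in ['scene','top','wrist']:
    s=snap(n,n+'0'); E=np.array(s['extrinsics']); print(n,s['fx'],s['k1'],(-E[:3,:3].T@E[:3,3]).round(3),E[:3,:3].round(2).tolist())
print(robot.get_obs())
E
```

```text
bench.py
pics
scene 470.4832429529183 0.01604294175237951 [ 1.087 -0.204  0.943] [[0.36, 0.93, -0.01], [0.77, -0.3, -0.56], [-0.52, 0.19, -0.83]]
top 496.62988737664864 -0.02423457957873939 [0.308 0.014 1.396] [[0.01, -1.0, 0.02], [-0.99, -0.02, -0.17], [0.17, -0.02, -0.99]]
wrist 348.58977074800566 -0.058562061451677055 [0.091 0.548 0.383] [[0.31, 0.95, -0.0], [0.91, -0.3, 0.29], [0.27, -0.09, -0.96]]
{'time': 0.15, 'joint_positions': array([ 1.15291193e+00,  8.78104289e-02,  1.37182560e+00, -8.00618318e-06,
        1.68357723e+00, -1.03074778e-01]), 'qvel': array([ 3.64360555e-05, -1.38694623e-03, -3.41989265e-03,  1.67176223e-04,
        9.77967233e-04, -9.31794441e-04]), 'joint_torque': array([ 1.41368917e-03, -3.40640616e+01, -3.02793324e+01,  7.18569593e-02,
        3.04743194e-02, -1.27240755e-04]), 'tool_pos': array([0.17013665, 0.52261951, 0.20460061]), 'ee_rot': array([-3.13997983e+00, -1.58833771e-04,  2.82678201e+00]), 'wrist_force': array([-0.14261252,  0.29963708,  0.44591992]), 'wrist_torque': array([0.05657889, 0.04216107, 0.02034049]), 'finger_force': 0.0, 'width': 0.09360834757898995}
```

View pics/top0.png

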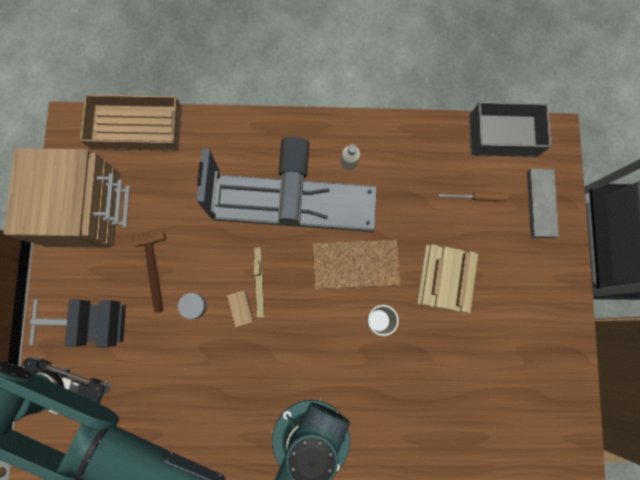

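View pics/scene0.png

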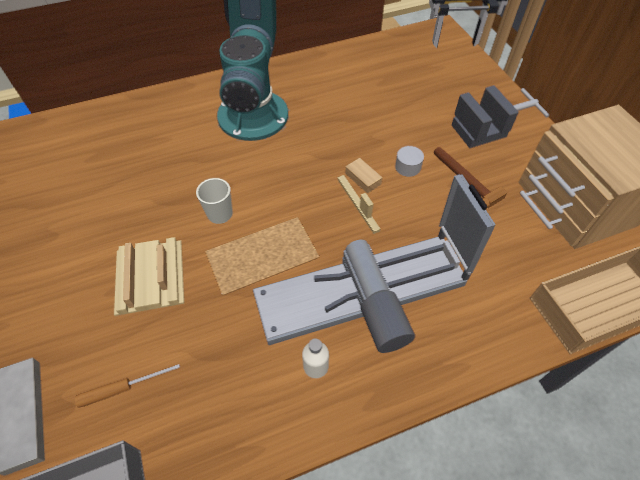

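The top view shows the machine with its infeed end at about (376,205), its guard at (290,195) and its hinge at about (212,200). The rack is at (448,278), the board at (356,264), and the stick runs from (258,248) to (261,318). In the scene view the longer slat is the outer (left) one, at about (128,275). Next I'll look at enlarged crops.

```bash
python3 - <<'E'
from h import *
t=load('top0')['color'];s=load('scene0')['color']
def crop(im,u0,u1,v0,v1,k):
    c=cv2.resize(im[v0:v1,u0:u1],None,fx=k,fy=k,interpolation=cv2.INTER_CUBIC)
    for u in range(-(-u0//10)*10,u1,10): cv2.putText(c,str(u),((u-u0)*k,8),0,.3,(0,255,255));cv2.line(c,((u-u0)*k,8),((u-u0)*k,14),(0,255,255))
    for v in range(-(-v0//10)*10,v1,10): cv2.putText(c,str(v),(0,(v-v0)*k+4),0,.3,(0,255,255));cv2.line(c,(20,(v-v0)*k),(26,(v-v0)*k),(0,255,255))
    return c
A=np.zeros((600,800,3),np.uint8)
def put(A,c,x,y): A[y:y+c.shape[0],x:x+c.shape[1]]=c
put(A,crop(t,410,490,238,318,5),0,0)
put(A,crop(s,105,185,235,315,5),400,0)
put(A,crop(t,222,322,290,322,2),0,420)if 0 else None
put(A,crop(t,250,270,244,324,2),0,420) if 0 else None
cc=crop(t,225,275,242,322,4)[:, :]
c2=crop(s,330,390,160,235,4)
put(A,cv2.resize(cc,(125,200)),0,400);put(A,cv2.resize(c2,(160,200)),400,400)
cv2.imwrite('pics/A.png',A)
B=np.zeros((600,800,3),np.uint8)
put(B,crop(t,190,390,130,240,4)[:, :],0,0)
cv2.imwrite('pics/B.png',B[:440])
C=np.zeros((600,800,3),np.uint8)
put(C,crop(t,225,275,240,325,7),0,0);put(C,crop(s,330,392,160,240,7),360,0)
cv2.imwrite('pics/C.png',C)
E
```

```text
(no output)
```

View pics/B.png

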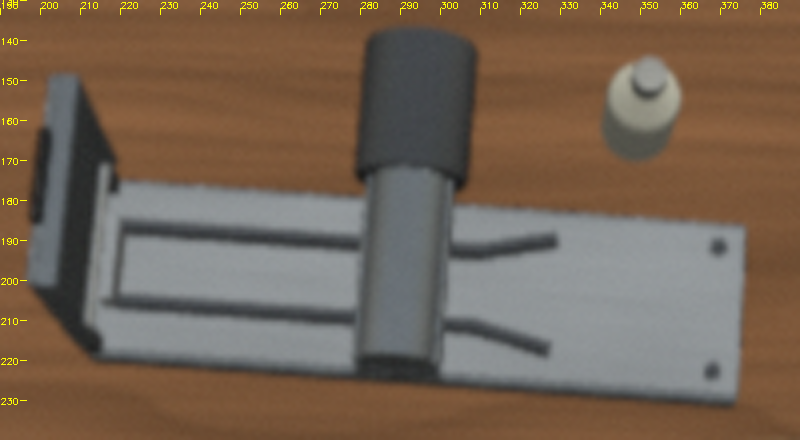

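View pics/C.png

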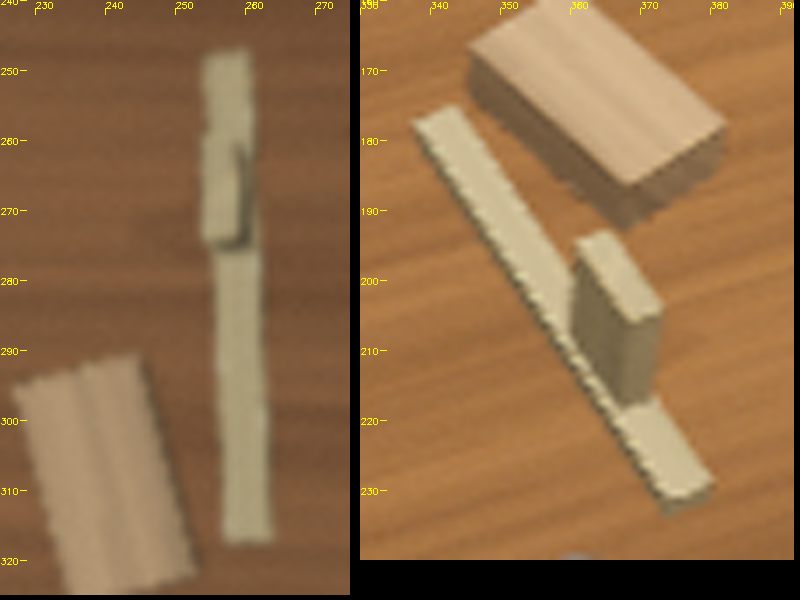

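View pics/A.png

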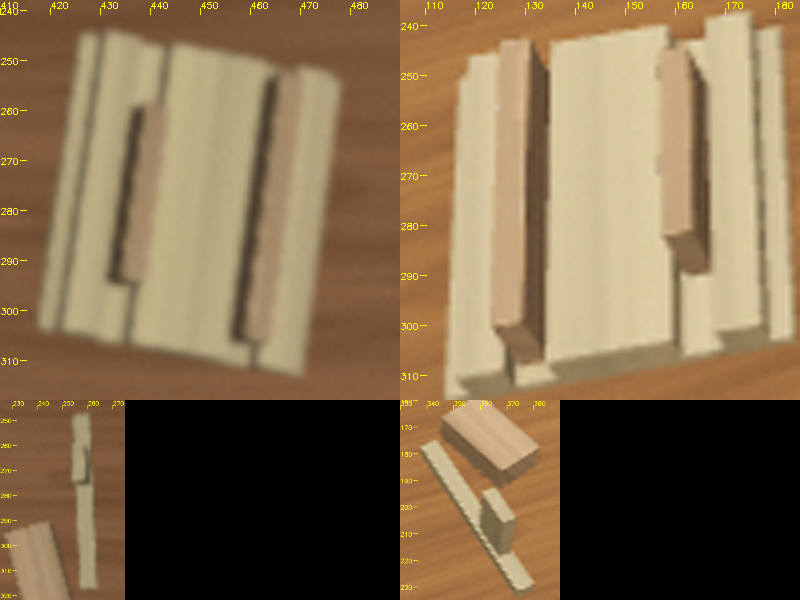

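The crops give these pixels:
- **Deck corners (top):** (220,175), (376,187), (373,230) and (214,219).
- **Long slat's top edge:** top (467.5,252) to (461.5,306.5), scene (126.5,301.5) to (127.5,243).
- **Stick grip top:** top (255.4,267), scene (367,199.5). Its pushing end faces the robot.

```bash
python3 - <<'E'
from h import *
t=load('top0');s=load('scene0');np.set_printoptions(precision=4,suppress=True)
def T(n,a,b):
    p,r=tri([(t,*a),(s,*b)]);print(n,p,np.round(r,4));return p
a=T('slat far',(467.5,252.3),(126.4,301.7));b=T('slat near',(461.5,306.3),(127.5,243.2));print(np.linalg.norm(a-b),(a+b)/2,np.degrees(np.arctan2(*(a-b)[1::-1])))
g=T('grip',(255.4,266.8),(367,199.5))
e=T('push end',(260,317.5),(341.3,176.5));f=T('tail',(257,247.5),(377,230));print(np.linalg.norm(e-f),np.degrees(np.arctan2(*(e-f)[1::-1])))
for n,p in dict(inF=(376.3,186.8),inN=(373.5,229.5),outN=(214,218),outF=(220,175)).items(): print(n,onz(t,*p,.03))
for n,p in dict(inN=(254,295),inF=(267,337)).items(): print(n,onz(s,*p,.03))
for n,p in dict(rackTR=(478,254.5),rackBR=(470.5,313),rackTL=(426.5,244.5),rackBL=(418,304)).items(): print(n,onz(t,*p,.022))
for p in [(313,242),(397.5,240),(400,284),(315.5,289)]: print('board',onz(t,*p,.006))
for n,p in dict(a=(208.5,148.5),b=(202,149),c=(197.5,201),d=(204,201)).items(): print('hood',n,onz(t,*p,.24))
print('hinge bar ends',onz(t,217,171,.06),onz(t,213,213,.06))
o=robot.get_obs();print(o['tool_pos'])
E
```

```text
slat far [ 0.5091 -0.4297  0.0382] [0.0008 0.0008]
slat near [ 0.3594 -0.4054  0.0421] [0.002 0.002]
0.15170756760441825 [ 0.4343 -0.4176  0.0401] -9.193224979114689
grip [0.4564 0.1562 0.061 ] [0.0012 0.0012]
push end [0.3224 0.1455 0.0082] [0.0026 0.0026]
tail [0.5166 0.1592 0.0118] [0.0017 0.0017]
0.19472791554032998 -175.96182489823332
inF [ 0.6943 -0.1772  0.03  ]
inN [ 0.5703 -0.1687  0.03  ]
outN [0.5945 0.2789 0.03  ]
outF [0.7197 0.2682 0.03  ]
inN [ 0.5887 -0.1693  0.03  ]
inF [ 0.6918 -0.1722  0.03  ]
rackTR [ 0.5057 -0.4655  0.022 ]
rackBR [ 0.3419 -0.4384  0.022 ]
rackTL [ 0.5316 -0.3196  0.022 ]
rackBL [ 0.3646 -0.2925  0.022 ]
board [0.5355 0.0004 0.006 ]
board [ 0.5457 -0.2405  0.006 ]
board [ 0.4204 -0.2461  0.006 ]
board [ 0.4026 -0.0088  0.006 ]
hood a [0.7226 0.2603 0.24  ]
hood b [0.721  0.2759 0.24  ]
hood c [0.5912 0.2795 0.24  ]
hood d [0.5915 0.2641 0.24  ]
hinge bar ends [0.722  0.2715 0.06  ] [0.6022 0.2765 0.06  ]
[0.1701 0.5226 0.2046]
```

Units first: shifts go in shares of 800 mm and turns go in shares of 4 rad. So -0.0338 m / 0.8 = -0.0423, -0.0226 m / 0.8 = -0.0283.

Emit:
{"api": "nudge_tcp", "payload": {"plan": {"finger_gap": [0.094,0.094,0.094,0.094,0.094,0.094,0.094,0.094,0.094,0.094,0.094,0.094,0.094,0.094,0.094,0.094,0.094,0.094,0.094],"x": [-0.0283,-0.0283,-0.0283,-0.0283,-0.0283,-0.0283,-0.0283,-0.0283,-0.0283,-0.0283,-0.0283,-0.0283,-0.0283,-0.0283,-0.0283,-0.0283,-0.0283,-0.0283,-0.0283],"y": [-0.0423,-0.0423,-0.0423,-0.0423,-0.0423,-0.0423,-0.0423,-0.0423,-0.0423,-0.0423,-0.0423,-0.0423,-0.0423,-0.0423,-0.0423,-0.0423,-0.0423,-0.0423,-0.0423],"z": [0,0,0,0,0,0,0,0,0,0,0,0,0,0,0,0,0,0,0],"rz": [0,0,0,0,0,0,0,0,0,0,0,0,0,0,0,0,0,0,0]}}}

```text
time: 1.73
tool_pos: [0.3796, -0.2228, 0.2051]
ee_rot: [3.141, -0.0, 2.826]
wrist_force: [0.8, 0.2, 1.5]
width: 0.094
finger_force: 0.0
```

```bash
cat >> h.py <<'E'
def go(x,y,z,yaw=None):
    "tool-axis displacement from measured pose to target, and turn about tool z"
    o=robot.get_obs(); p=o['tool_pos'];w=o['ee_rot'][2]; d=np.array([x,y,z])-p
    print('dx %.4f dy %.4f dz %.4f n>=%d'%(d[0]*np.cos(w)+d[1]*np.sin(w),d[0]*np.sin(w)-d[1]*np.cos(w),-d[2],np.ceil(np.linalg.norm(d)/.0417)), 'turn %.4f'%(0 if yaw is None else -((yaw-w+np.pi)%(2*np.pi)-np.pi)),'at',p.round(4),np.round(o['ee_rot'],3),'j6 %.2f'%o['joint_positions'][5])
E
python3 - <<'E'
from h import *
snap('wrist','w1');go(.4343,-.4176,.205,np.radians(171))
snap('top','top1');snap('scene','scene1')
E
```

```text
dx -0.1102 dy -0.1621 dz -0.0013 n>=5 turn -0.1634 at [ 0.3808 -0.229   0.2037] [-3.137  0.     2.821] j6 -1.92
```

To row units: -0.0324 m / 0.8 = -0.0405, -0.022 m / 0.8 = -0.0275, -0.083 rad / 4 = -0.0208.

Emit:
{"api": "nudge_tcp", "payload": {"plan": {"finger_gap": [0.094,0.094,0.094,0.094,0.094,0.094,0.094],"x": [-0.0275,-0.0275,-0.0275,-0.0275,-0.0275,0,0],"y": [-0.0405,-0.0405,-0.0405,-0.0405,-0.0405,0,0],"z": [0,0,0,0,0,0,0],"rz": [0,0,0,0,-0.02,-0.0208,0]}}}

```text
time: 2.47
tool_pos: [0.4344, -0.4084, 0.2036]
ee_rot: [3.139, -0.003, 2.991]
wrist_force: [-0.2, -0.5, 0.7]
width: 0.0938
finger_force: 0.0
```

```bash
python3 - <<'E'
from h import *
s=snap('wrist','w2')
a=s['color'];b=load('w1')['color'];cv2.imwrite('pics/W.png',np.hstack([cv2.resize(b,(400,300)),cv2.resize(a,(400,300))]))
for p in [(.434,-.4176,.046),(.5091,-.4297,.046),(.3594,-.4054,.046)]: print(proj(s,p),proj(load('w1'),p))
E
```

```text
[305.02668343 225.32025185] [162.23634641 322.37535342]
[304.87185664 295.14566625] [180.99759099 379.03737422]
[305.44506606 147.00750421] [142.08610426 258.68657433]
```

View pics/W.png

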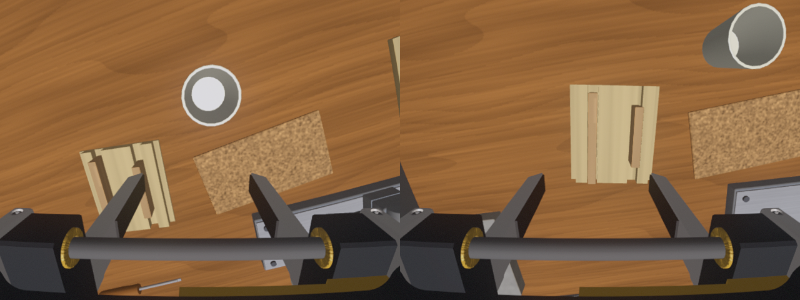

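w2 shows the long slat at full-image u≈310 and v≈149–293, close to where I predicted it. I'll refine by segmenting its colour in both wrist views.

```bash
python3 - <<'E'
from h import *
np.set_printoptions(precision=4,suppress=True)
def seg(f,box):
    s=load(f);u0,u1,v0,v1=box;im=s['color'][v0:v1,u0:u1].astype(int)
    return s,im
s,im=seg('w2',(270,345,130,305)); print(im[80,::3].tolist())
for v in (170,220,270): print(v,[tuple(x) for x in s['color'][v,296:326].tolist()])
E
```

```text
[[56, 99, 147], [125, 166, 187], [132, 174, 193], [132, 176, 194], [133, 174, 194], [132, 173, 193], [135, 179, 196], [139, 181, 201], [139, 181, 200], [138, 182, 200], [111, 149, 169], [112, 152, 183], [113, 152, 183], [113, 152, 183], [114, 154, 185], [129, 172, 192], [138, 180, 199], [140, 182, 202], [139, 181, 200], [137, 179, 199], [135, 178, 197], [134, 176, 195], [132, 173, 192], [136, 178, 196], [138, 180, 199]]
170 [(138, 181, 200), (137, 181, 200), (137, 180, 199), (125, 166, 186), (119, 160, 180), (105, 150, 183), (111, 151, 183), (114, 152, 183), (111, 150, 182), (112, 152, 183), (112, 151, 183), (114, 152, 184), (113, 151, 183), (116, 155, 186), (118, 157, 189), (119, 160, 192), (122, 162, 194), (121, 161, 194), (114, 157, 191), (110, 153, 180), (130, 172, 191), (122, 163, 182), (134, 176, 194), (138, 180, 199), (138, 180, 199), (140, 181, 201), (140, 182, 201), (138, 181, 201), (138, 181, 201), (138, 181, 200)]
220 [(139, 182, 201), (139, 182, 201), (138, 180, 200), (108, 148, 168), (94, 130, 151), (103, 142, 175), (110, 150, 182), (112, 152, 183), (111, 152, 183), (112
[... 166 characters left out ...]
(129, 171, 190), (123, 164, 182), (133, 175, 194), (138, 180, 198), (139, 181, 200), (139, 182, 200), (139, 182, 200), (138, 182, 200), (138, 181, 200), (139, 183, 200), (136, 180, 198)]
270 [(137, 180, 199), (137, 180, 200), (136, 178, 198), (109, 148, 168), (97, 138, 167), (109, 148, 180), (111, 151, 182), (113, 152, 183), (110, 152, 183), (114, 153, 185), (113, 153, 184), (115, 154, 186), (114, 154, 184), (113, 153, 185), (114, 153, 184), (112, 152, 183), (107, 149, 181), (102, 143, 173), (129, 170, 189), (124, 164, 182), (134, 176, 194), (137, 179, 198), (137, 179, 198), (138, 180, 198), (138, 180, 199), (137, 180, 197), (138, 179, 198), (137, 179, 197), (135, 177, 195), (135, 178, 196)]
```

```bash
python3 - <<'E'
from h import *
np.set_printoptions(precision=4,suppress=True)
for f,box in (('w2',(285,330,138,302)),('w1',(130,195,240,375))):
    s=load(f);u0,u1,v0,v1=box;im=s['color'][v0:v1,u0:u1].astype(int)
    m=((im[...,2]-im[...,1]>26)&(im[...,0]>90)).astype(np.uint8)
    n,l,st,c=cv2.connectedComponentsWithStats(m);k=1+np.argmax(st[1:,4]);ys,xs=np.where(l==k)
    r=cv2.minAreaRect(np.c_[xs+u0,ys+v0].astype(np.float32));print(f,st[k],r)
    b=cv2.boxPoints(r); P=np.array([onz(s,*p,.046) for p in b]);print(P, [np.linalg.norm(P[i]-P[i-1]).round(4) for i in range(4)],P.mean(0))
    if f=='w2':
        i=np.linalg.norm(P[0]-P[1])>np.linalg.norm(P[1]-P[2]);d=P[0]-P[1] if i else P[1]-P[2];print('ang',np.degrees(np.arctan2(d[1],d[0])))
E
```

```text
w2 [  15   11   16  145 1998] ((307.4352111816406, 220.9947967529297), (14.203095436096191, 144.1234588623047), 0.5305013060569763)
[[ 0.5058 -0.4347  0.046 ]
 [ 0.3605 -0.4098  0.046 ]
 [ 0.3626 -0.3966  0.046 ]
 [ 0.5082 -0.4199  0.046 ]] [np.float64(0.015), np.float64(0.1475), np.float64(0.0133), np.float64(0.1475)] [ 0.4343 -0.4153  0.046 ]
ang -9.742455624925508
w1 [ 10  19  32  77 860] ((156.94512939453125, 296.4201965332031), (77.84777069091797, 11.749801635742188), 72.59729766845703)
[[ 0.361  -0.409   0.046 ]
 [ 0.3611 -0.3958  0.046 ]
 [ 0.4489 -0.4098  0.046 ]
 [ 0.4492 -0.4241  0.046 ]] [np.float64(0.0895), np.float64(0.0132), np.float64(0.0888), np.float64(0.0142)] [ 0.405  -0.4097  0.046 ]
```

```bash
python3 - <<'E'
from h import *
go(.434,-.415,.0265,np.radians(170.5))
E
```

```text
dx -0.0007 dy -0.0075 dz 0.1782 n>=5 turn 0.0131 at [ 0.4344 -0.4075  0.2047] [ 3.140e+00 -1.000e-03  2.989e+00] j6 -2.27
```

To row units: 0.035 m / 0.8 = 0.0438, 0.02 m / 0.8 = 0.025, 0.0131 rad / 4 = 0.0033.

Emit:
{"api": "nudge_tcp", "payload": {"plan": {"finger_gap": [0.05,0.05,0.05,0.05,0.05,0.05],"x": [0,0,0,0,0,0],"y": [-0.0094,0,0,0,0,0],"z": [0.025,0.0438,0.0438,0.0438,0.025,0],"rz": [0.0033,0,0,0,0,0]}}}

```text
time: 3.02
tool_pos: [0.4307, -0.4108, 0.0555]
ee_rot: [3.134, -0.008, 2.977]
wrist_force: [0.1, 0.5, -0.3]
width: 0.0577
finger_force: 0.0
```

```bash
python3 - <<'E'
from h import *
go(.434,-.415,.0265,np.radians(170.5))
E
```

```text
dx -0.0040 dy -0.0036 dz 0.0290 n>=1 turn 0.0011 at [ 0.4307 -0.4108  0.0555] [ 3.134 -0.008  2.977] j6 -2.26
```

Emit:
{"api": "nudge_tcp", "payload": {"plan": {"finger_gap": [0.05,0.05],"x": [0,0],"y": [0,0],"z": [0,0],"rz": [0,0]}}}

```text
time: 3.18
tool_pos: [0.4343, -0.4161, 0.0635]
ee_rot: [-3.139, 0.004, 2.977]
wrist_force: [-0.2, 0.5, 0.9]
width: 0.05
finger_force: 0.0
```

```bash
python3 - <<'E'
from h import *
go(.434,-.415,.0265,np.radians(170.5))
E
```

```text
dx 0.0005 dy 0.0010 dz 0.0370 n>=1 turn 0.0013 at [ 0.4343 -0.4161  0.0635] [-3.139  0.004  2.977] j6 -2.26
```

To row units: 0.019 m / 0.8 = 0.0238, 0.018 m / 0.8 = 0.0225.

Emit:
{"api": "nudge_tcp", "payload": {"plan": {"finger_gap": [0.05,0.05,0.05,0.05,0.0,0.0,0.0,0.0,0.0,0.0],"x": [0.0006,0,0,0,0,0,0,0,0,0],"y": [0.0013,0,0,0,0,0,0,0,0,0],"z": [0.0238,0.0225,0,0,0,0,0,0,0,0],"rz": [0,0,0,0,0,0,0,0,0,0]}}}

```text
time: 4.02
tool_pos: [0.4328, -0.4152, 0.0237]
ee_rot: [-3.141, 0.0, 2.977]
wrist_force: [0.1, -0.1, 5.9]
width: 0.0139
finger_force: 30.4
```

```bash
python3 - <<'E'
from h import *
go(.434,-.415,.0265,np.radians(170.5))
E
```

```text
dx -0.0011 dy 0.0004 dz -0.0028 n>=1 turn 0.0008 at [ 0.4328 -0.4152  0.0237] [-3.141  0.     2.977] j6 -2.26
```

To row units: -0.04 m / 0.8 = -0.05, -0.036 m / 0.8 = -0.045.

Emit:
{"api": "nudge_tcp", "payload": {"plan": {"finger_gap": [0,0,0,0],"x": [0,0,0,0],"y": [0,0,0,0],"z": [-0.0375,-0.05,-0.045,0],"rz": [0,0,0,0]}}}

```text
time: 4.35
tool_pos: [0.4358, -0.4186, 0.1391]
ee_rot: [-3.131, 0.012, 2.977]
wrist_force: [1.2, -1.0, 1.4]
width: 0.0136
finger_force: 30.0
```

```bash
python3 - <<'E'
from h import *
go(.455,-.125,.13,np.radians(86.8))
t=load('top0');print('mug',onz(t,383,319,.09),'glue',onz(t,352,149,.12),onz(t,349,165,0))
E
```

```text
dx 0.0293 dy 0.2928 dz 0.0091 n>=8 turn 1.4618 at [ 0.4358 -0.4186  0.1391] [-3.131  0.012  2.977] j6 -2.27
mug [ 0.32162383 -0.18470835  0.09      ] glue [ 0.77283516 -0.09944186  0.12      ] [ 0.76713298 -0.1014703   0.        ]
```

To row units: 0.0366 m / 0.8 = 0.0458, 0.0037 m / 0.8 = 0.0046, 0.122 rad / 4 = 0.0305.

Emit:
{"api": "nudge_tcp", "payload": {"plan": {"finger_gap": [0,0,0,0,0,0,0,0,0,0,0,0,0,0,0,0,0,0,0,0],"x": [0.0046,0.0046,0.0046,0.0046,0.0046,0.0046,0.0046,0.0046,0,0,0,0,0,0,0,0,0,0,0,0],"y": [0.0458,0.0458,0.0458,0.0458,0.0458,0.0458,0.0458,0.0458,0,0,0,0,0,0,0,0,0,0,0,0],"z": [0,0,0,0,0,0,0,0,0.0125,0,0,0,0,0,0,0,0,0,0,0],"rz": [0,0,0,0,0,0,0,0,0.0305,0.0305,0.0305,0.0305,0.0305,0.0305,0.0305,0.0305,0.0305,0.0305,0.0305,0.0305]}}}

```text
time: 6.02
tool_pos: [0.4513, -0.1212, 0.1189]
ee_rot: [-3.141, -0.0, 1.507]
wrist_force: [-0.1, -0.7, 0.3]
width: 0.0139
finger_force: 30.0
```

Emit:
{"api": "nudge_tcp", "payload": {"plan": {"finger_gap": [0,0],"x": [0,0],"y": [0,0],"z": [0,0],"rz": [0,0]}}}

```text
time: 6.18
tool_pos: [0.4513, -0.1213, 0.119]
ee_rot: [-3.141, -0.0, 1.516]
wrist_force: [0.1, 0.1, -1.1]
width: 0.014
finger_force: 30.0
```

```bash
python3 - <<'E'
from h import *
go(.455,-.125,.0255,np.radians(86.8))
E
```

```text
dx -0.0035 dy 0.0039 dz 0.0935 n>=3 turn 0.0008 at [ 0.4513 -0.1213  0.119 ] [-3.141 -0.     1.516] j6 -0.33
```

Lower to just above the board, then touch down gently.

To row units: 0.03 m / 0.8 = 0.0375, 0.02 m / 0.8 = 0.025.

Emit:
{"api": "nudge_tcp", "payload": {"plan": {"finger_gap": [0,0,0,0,0,0,0,0,0],"x": [-0.0044,0,0,0,0,0,0,0,0],"y": [0.0049,0,0,0,0,0,0,0,0],"z": [0.0375,0.0375,0.025,0.0125,0,0,0.0038,0,0],"rz": [0,0,0,0,0,0,0,0,0]}}}

```text
time: 6.93
tool_pos: [0.4562, -0.1254, 0.0277]
ee_rot: [3.139, 0.001, 1.513]
wrist_force: [0.3, -0.3, -0.4]
width: 0.0136
finger_force: 30.0
```

```bash
python3 - <<'E'
from h import *
print(robot.get_obs()['wrist_force'])
E
```

```text
[ 0.250715   -0.32027714 -0.42641488]
```

To row units: 0.002 m / 0.8 = 0.0025, 0.0015 m / 0.8 = 0.0019.

Emit:
{"api": "nudge_tcp", "payload": {"plan": {"finger_gap": [0,0,0,0,0],"x": [0,0,0,0,0],"y": [0,0,0,0,0],"z": [0.0025,0,0.0019,0,0],"rz": [0,0,0,0,0]}}}

```text
time: 7.35
tool_pos: [0.4558, -0.1252, 0.0237]
ee_rot: [3.14, 0.0, 1.513]
wrist_force: [-0.2, 0.0, 4.3]
width: 0.0137
finger_force: 30.0
```

Emit:
{"api": "nudge_tcp", "payload": {"plan": {"finger_gap": [0,0,0],"x": [0,0,0],"y": [0,0,0],"z": [0.0013,0,0],"rz": [0,0,0]}}}

```text
time: 7.6
tool_pos: [0.4558, -0.1253, 0.0237]
ee_rot: [3.14, 0.0, 1.513]
wrist_force: [-2.7, 0.5, 9.0]
width: 0.0138
finger_force: 30.0
```

To row units: -0.01 m / 0.8 = -0.0125, -0.001 m / 0.8 = -0.0013.

Emit:
{"api": "nudge_tcp", "payload": {"plan": {"finger_gap": [0.0,0.03,0.06,0.094,0.094,0.094,0.094,0.094,0.094],"x": [0,0,0,0,0,0,0,0,0],"y": [0,0,0,0,0,0,0,0,0],"z": [-0.0013,0,0,0,0,0,-0.0125,0,0],"rz": [0,0,0,0,0,0,0,0,0]}}}

```text
time: 8.35
tool_pos: [0.4561, -0.1254, 0.034]
ee_rot: [3.139, 0.001, 1.513]
wrist_force: [-1.2, -0.6, -0.2]
width: 0.0637
finger_force: 0.0
```

Emit:
{"api": "nudge_tcp", "payload": {"plan": {"finger_gap": [0.094,0.094,0.094,0.094,0.094,0.094,0.094,0.094,0.094,0.094,0.094],"x": [0,0,0,0,0,0,0,0,0,0,0],"y": [0.0188,0.0188,0.01,0.0075,0.0075,0.0075,0.0075,0.005,0,0,0],"z": [0,0,0,0,0,0,0,0,0,0,0],"rz": [0,0,0,0,0,0,0,0,0,0,0]}}}

```text
time: 9.27
tool_pos: [0.5209, -0.1288, 0.0329]
ee_rot: [-3.141, -0.0, 1.513]
wrist_force: [0.2, -0.0, 1.6]
width: 0.0939
finger_force: 0.0
```

```bash
python3 - <<'E'
from h import *
s=snap('wrist','w3');snap('top','top3')
E
```

```text
(no output)
```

View pics/w3.png

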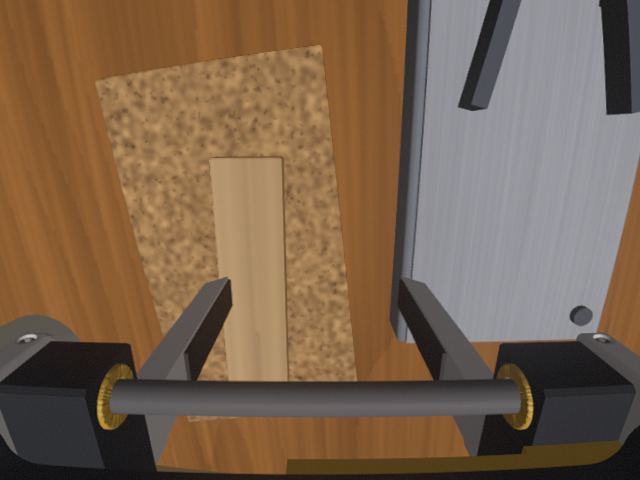

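The slat lies flat on the board. Its far end runs (210,157)–(282,157) and its edges reach about (228,370) and (288,378).

```bash
python3 - <<'E'
from h import *
np.set_printoptions(precision=4,suppress=True)
s=load('w3');a=[onz(s,*p,.02) for p in [(210,157),(282,157),(217,270),(285,270),(288,378)]];print(np.array(a))
f=(a[0]+a[1])/2;m=(a[2]+a[3])/2;d=(f-m)/np.linalg.norm(f-m);d2=(a[1]-a[4]);d2/=np.linalg.norm(d2);print(np.degrees(np.arctan2(d[1],d[0])),np.degrees(np.arctan2(d2[1],d2[0])),np.linalg.norm(a[0]-a[1]));c=f-.075*d2;print(c)
# deck/machine corner in w3, z=.03
for p in [(430,0),(405,342),(614,340)]: print(onz(s,*p,.03))
go(c[0],c[1],.009,np.arctan2(d2[1],d2[0]))
E
```

```text
[[ 0.4692 -0.0523  0.02  ]
 [ 0.5081 -0.0548  0.02  ]
 [ 0.4642 -0.1174  0.02  ]
 [ 0.5045 -0.1196  0.02  ]
 [ 0.5001 -0.1956  0.02  ]]
86.21246579644404 86.7495036599427 0.03893534270352627
[ 0.4844 -0.1284  0.02  ]
[0.5833 0.014  0.03  ]
[ 0.5737 -0.1662  0.03  ]
[ 0.7082 -0.1758  0.03  ]
dx -0.0017 dy -0.0365 dz 0.0239 n>=2 turn -0.0015 at [ 0.5209 -0.1289  0.0329] [-3.141 -0.     1.513] j6 -0.29
```

To row units: -0.04 m / 0.8 = -0.05, -0.02 m / 0.8 = -0.025.

Emit:
{"api": "nudge_tcp", "payload": {"plan": {"finger_gap": [0.094,0.094,0.094,0.094,0.094,0.094,0.094,0.094,0.094],"x": [0,0,0,-0.0075,-0.0125,-0.0125,0,0,0],"y": [0,0,0.0125,0.0375,0.0375,0.0375,0,0,0],"z": [-0.05,-0.05,-0.0488,-0.0313,-0.025,-0.025,0,0,0],"rz": [0,0,0,0,0,0,0,0,0]}}}

```text
time: 10.12
tool_pos: [0.6185, -0.1603, 0.2158]
ee_rot: [-3.139, -0.001, 1.513]
wrist_force: [-0.4, 0.4, 0.1]
width: 0.0941
finger_force: 0.0
```

```bash
python3 - <<'E'
from h import *
s=snap('wrist','w4');go(.4844,-.1284,.009,1.514)
E
```

```text
dx 0.0239 dy -0.1352 dz 0.2066 n>=6 turn -0.0012 at [ 0.618  -0.1601  0.2156] [-3.139e+00 -1.000e-03  1.513e+00] j6 -0.28
```

View pics/w4.png

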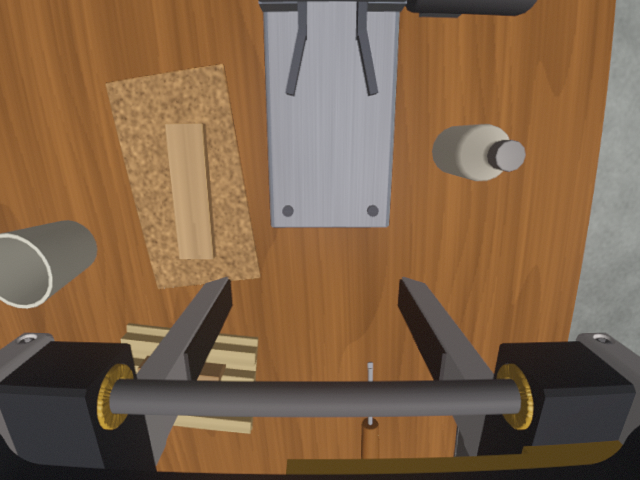

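w4 shows the whole infeed: deck corners at (273,227) and (388,227), bolts at (288,211) and (372,211), cheek tips around (291,95) and (373,95), and slat corners (166,124), (204,124), (214,258) and (180,260).

```bash
python3 - <<'E'
from h import *
np.set_printoptions(precision=4,suppress=True)
s=load('w4')
A=[onz(s,*p,.03) for p in [(273,227),(388.5,227),(288,211),(372.5,211),(266,20),(399.5,20)]];print(np.array(A))
m=(A[0]+A[1])/2;b=(A[2]+A[3])/2;g=(A[4]+A[5])/2;ch=(onz(s,291,94.5,.046)+onz(s,373,94.5,.046))/2;print('mid inf',m,'bolts',b,'guardface',g,'cheek',ch)
x=A[1]-A[0];print(np.linalg.norm(x),'mach x ang',np.degrees(np.arctan2(x[1],x[0])),'ax',np.degrees(np.arctan2(*(ch-m)[1::-1])),np.degrees(np.arctan2(*(g-m)[1::-1])))
B=np.array([onz(s,*p,.02) for p in [(166,124),(204,124),(214,258),(180,260)]]);print(B,B.mean(0))
d=B[1]+B[0]-B[2]-B[3];print(np.linalg.norm(d)/2,np.degrees(np.arctan2(d[1],d[0])))
# grid check: colour transitions along v rows of deck
im=s['color']
for v in (120,170,220):
    r=im[v].astype(int); q=r[:,0]-r[:,2]; L=[u for u in range(250,420) if (q[u]>-10)!=(q[u-1]>-10)];print(v,L,[onz(s,u,v,.03)[:2].round(4).tolist() for u in (L[0],L[-1])])
E
```

```text
[[ 0.5733 -0.1675  0.03  ]
 [ 0.6979 -0.1745  0.03  ]
 [ 0.5909 -0.1509  0.03  ]
 [ 0.6808 -0.156   0.03  ]
 [ 0.5841  0.0329  0.03  ]
 [ 0.7093  0.0262  0.03  ]]
mid inf [ 0.6356 -0.171   0.03  ] bolts [ 0.6358 -0.1534  0.03  ] guardface [0.6467 0.0296 0.03  ] cheek [ 0.642  -0.0389  0.046 ]
0.12481889898050816 mach x ang -3.231465949069324 ax 87.22972726487558 86.84292176308176
[[ 0.4705 -0.0537  0.02  ]
 [ 0.5103 -0.0565  0.02  ]
 [ 0.501  -0.2025  0.02  ]
 [ 0.4611 -0.2028  0.02  ]] [ 0.4857 -0.1289  0.02  ]
0.14787553956182417 86.37617252235432
120 [267, 394] [[0.5771, -0.0574], [0.7036, -0.0644]]
170 [269, 392] [[0.5746, -0.1068], [0.7015, -0.1138]]
220 [271, 389] [[0.5719, -0.1597], [0.6985, -0.1668]]
```

To row units: 0.03 m / 0.8 = 0.0375, 0.0048 m / 0.8 = 0.006.

Emit:
{"api": "nudge_tcp", "payload": {"plan": {"finger_gap": [0.094,0.094,0.094,0.094,0.094,0.094,0.094,0.094,0.094],"x": [0.006,0.006,0.006,0.006,0.006,0,0,0,0],"y": [-0.0335,-0.0335,-0.0335,-0.0335,-0.0335,0,0,0,0],"z": [0.0375,0.0375,0.0375,0.0375,0.0375,0,0,0,0],"rz": [0,0,0,0,0,0,0,0,0]}}}

```text
time: 10.92
tool_pos: [0.4901, -0.1299, 0.0702]
ee_rot: [3.135, 0.002, 1.513]
wrist_force: [0.1, 0.2, 0.4]
width: 0.0942
finger_force: 0.0
```

```bash
python3 - <<'E'
from h import *
go(.4852,-.1287,.009,1.512)
E
```

```text
dx 0.0010 dy -0.0049 dz 0.0612 n>=2 turn 0.0007 at [ 0.4901 -0.1299  0.0702] [3.135e+00 2.000e-03 1.513e+00] j6 -0.31
```

To row units: 0.025 m / 0.8 = 0.0313, 0.02 m / 0.8 = 0.025.

Emit:
{"api": "nudge_tcp", "payload": {"plan": {"finger_gap": [0.094,0.094,0.094,0.094,0.094,0.094],"x": [0.0013,0,0,0,0,0],"y": [-0.0038,0,0,0,0,0],"z": [0.0313,0.025,0.0125,0,0,0],"rz": [0,0,0,0,0,0]}}}

```text
time: 11.42
tool_pos: [0.4862, -0.1285, 0.014]
ee_rot: [3.138, 0.001, 1.513]
wrist_force: [-0.1, -1.0, 0.8]
width: 0.094
finger_force: 0.0
```

```bash
python3 - <<'E'
from h import *
go(.4852,-.1287,.009,1.512)
E
```

```text
dx -0.0003 dy -0.0010 dz 0.0050 n>=1 turn 0.0008 at [ 0.4862 -0.1285  0.014 ] [3.138e+00 1.000e-03 1.513e+00] j6 -0.31
```

Units first: shifts go in shares of 800 mm and turns go in shares of 4 rad. So 0.0045 m / 0.8 = 0.0056, -0.001 m / 0.8 = -0.0013.

Emit:
{"api": "nudge_tcp", "payload": {"plan": {"finger_gap": [0.094,0.094,0,0,0,0,0,0],"x": [0,0,0,0,0,0,0,0],"y": [-0.0013,0,0,0,0,0,0,0],"z": [0.0056,0,0,0,0,0,0,0],"rz": [0,0,0,0,0,0,0,0]}}}

```text
time: 12.08
tool_pos: [0.4832, -0.1277, 0.0075]
ee_rot: [3.142, -0.0, 1.513]
wrist_force: [0.5, 0.2, 0.3]
width: 0.0573
finger_force: 0.0
```

Emit:
{"api": "nudge_tcp", "payload": {"plan": {"finger_gap": [0,0,0,0,0,0],"x": [0,0,0,0,0,0],"y": [0,0,0,0,0,0],"z": [-0.0313,-0.0438,-0.025,0,0,0],"rz": [0,0,0,0,0,0]}}}

```text
time: 12.58
tool_pos: [0.4825, -0.1274, 0.0863]
ee_rot: [-3.14, -0.001, 1.513]
wrist_force: [0.2, -0.4, 0.5]
width: 0.0173
finger_force: 0.0
```

```bash
python3 - <<'E'
from h import *
go(.6398,-.0828,.033,1.5158)
E
```

```text
dx 0.0537 dy 0.1545 dz 0.0533 n>=5 turn -0.0031 at [ 0.4825 -0.1274  0.0863] [-3.140e+00 -1.000e-03  1.513e+00] j6 -0.31
```

The fingers hadn't closed before the lift, so I'll open, go back down and wait longer.

To row units: 0.002 m / 0.8 = 0.0025.

Emit:
{"api": "nudge_tcp", "payload": {"plan": {"finger_gap": [0.08,0.08,0.08,0.08,0.08,0.08,0.08,0.08,0.08,0.08],"x": [0,0,0,0,0,0,0,0,0,0],"y": [0.0025,0,0,0,0,0,0,0,0,0],"z": [0,0,0,0,0,0,0,0,0,0],"rz": [0,0,0,0,0,0,0,0,0,0]}}}

```text
time: 13.42
tool_pos: [0.4852, -0.1278, 0.0876]
ee_rot: [3.141, -0.0, 1.513]
wrist_force: [0.1, -0.1, -0.4]
width: 0.0786
finger_force: 0.0
```

```bash
python3 - <<'E'
from h import *
s=snap('wrist','w5');go(.4852,-.1287,.008,1.512)
# predicted slat corners vs. image: print edges along far end row
for p in [(.4705,-.0537,.02),(.5103,-.0565,.02)]: print(proj(s,p).round(1))
c=proj(s,(.487,-.08,.02));v=int(c[1]);im=s['color'][v].astype(int);g=cv2.Laplacian(cv2.GaussianBlur(s['color'],(5,5),0),cv2.CV_32F).std()
L=cv2.cvtColor(cv2.GaussianBlur(s['color'],(5,5),0),cv2.COLOR_BGR2GRAY)
print(c,[(u,int(L[v,u])) for u in range(170,330,6)])
E
```

```text
dx -0.0009 dy 0.0000 dz 0.0795 n>=2 turn 0.0007 at [ 0.4852 -0.1278  0.0875] [ 3.141 -0.     1.513] j6 -0.31
[286.3 152.8]
[344.2 153.5]
[312.46754528 189.39810634] [(170, 109), (176, 110), (182, 105), (188, 120), (194, 110), (200, 105), (206, 110), (212, 149), (218, 137), (224, 141), (230, 146), (236, 145), (242, 127), (248, 131), (254, 128), (260, 121), (266, 127), (272, 129), (278, 138), (284, 143), (290, 162), (296, 164), (302, 159), (308, 154), (314, 155), (320, 153), (326, 156)]
```

To row units: 0.03 m / 0.8 = 0.0375, 0.0195 m / 0.8 = 0.0244.

Emit:
{"api": "nudge_tcp", "payload": {"plan": {"finger_gap": [0.08,0.08,0.08,0.08,0.05,0,0,0,0,0,0,0,0],"x": [0,0,0,0,0,0,0,0,0,0,0,0,0],"y": [0,0,0,0,0,0,0,0,0,0,0,0,0],"z": [0.0375,0.0375,0.0244,0,0,0,0,0,0,0,0,0,0],"rz": [0,0,0,0,0,0,0,0,0,0,0,0,0]}}}

```text
time: 14.55
tool_pos: [0.4851, -0.1278, 0.008]
ee_rot: [-3.141, -0.0, 1.513]
wrist_force: [-1.1, 0.0, 1.1]
width: 0.0393
finger_force: 30.0
```

To row units: -0.04 m / 0.8 = -0.05, 0.031 m / 0.8 = 0.0388, -0.003 rad / 4 = -0.0008.

Emit:
{"api": "nudge_tcp", "payload": {"plan": {"finger_gap": [0,0,0,0,0,0,0,0,0,0,0,0],"x": [0,0,0,0.0125,0.0125,0.0138,0.0138,0.0138,0,0,0,0],"y": [0,0,0,0.0388,0.0388,0.0388,0.0388,0.0369,0,0,0,0],"z": [-0.0375,-0.05,-0.025,0,0,0,0,0,0,0,0,0],"rz": [0,0,0,0,0,0,0,0,-0.0008,0,0,0]}}}

```text
time: 15.55
tool_pos: [0.6405, -0.0842, 0.098]
ee_rot: [-3.141, 0.0, 1.515]
wrist_force: [-0.7, -0.3, -0.4]
width: 0.0395
finger_force: 30.0
```

```bash
python3 - <<'E'
from h import *
go(.6398,-.0828,.032,1.5158)
E
```

```text
dx 0.0014 dy -0.0007 dz 0.0660 n>=2 turn -0.0007 at [ 0.6405 -0.0842  0.098 ] [-3.141  0.     1.515] j6 -0.16
```

To row units: 0.025 m / 0.8 = 0.0313, 0.02 m / 0.8 = 0.025.

Emit:
{"api": "nudge_tcp", "payload": {"plan": {"finger_gap": [0,0,0,0,0,0,0,0,0],"x": [0.0018,0,0,0,0,0,0,0,0],"y": [-0.0009,0,0,0,0,0,0,0,0],"z": [0.0313,0.025,0.015,0,0,0.0063,0.0025,0,0],"rz": [0,0,0,0,0,0,0,0,0]}}}

```text
time: 16.3
tool_pos: [0.6413, -0.0824, 0.0347]
ee_rot: [3.14, 0.0, 1.516]
wrist_force: [0.6, 0.1, -0.7]
width: 0.0398
finger_force: 30.0
```

To row units: 0.0015 m / 0.8 = 0.0019, -0.001 m / 0.8 = -0.0013.

Emit:
{"api": "nudge_tcp", "payload": {"plan": {"finger_gap": [0,0,0,0],"x": [0,0,0,0],"y": [-0.0013,0,0,0],"z": [0.0019,0.0013,0,0],"rz": [0,0,0,0]}}}

```text
time: 16.63
tool_pos: [0.6401, -0.0823, 0.0321]
ee_rot: [3.141, 0.0, 1.516]
wrist_force: [-0.8, -0.0, 2.1]
width: 0.0396
finger_force: 30.0
```

Emit:
{"api": "nudge_tcp", "payload": {"plan": {"finger_gap": [0.06,0.09,0.09,0.09,0.09,0.09,0.09,0.09,0.09,0.09,0.09],"x": [0,0,0,0,0,0,0,0,0,0,0],"y": [0,0,0,0,0,0,0,0,0,0,0],"z": [0,0,0,0,-0.0375,-0.05,-0.05,-0.05,-0.025,0,0],"rz": [0,0,0,0,0,0,0,0,0,0,0]}}}

```text
time: 17.55
tool_pos: [0.6407, -0.0825, 0.2032]
ee_rot: [3.138, 0.001, 1.516]
wrist_force: [0.1, 0.4, -0.6]
width: 0.0898
finger_force: 0.0
```

```bash
python3 - <<'E'
from h import *
s=snap('wrist','w6');go(.457,.155,.2,3.21)
E
```

```text
dx 0.2269 dy -0.1954 dz 0.0006 n>=8 turn -1.6944 at [ 0.6396 -0.0823  0.2006] [-3.141 -0.     1.516] j6 -0.16
```

Emit:
{"api": "nudge_tcp", "payload": {"plan": {"finger_gap": [0.09,0.09,0.09,0.09,0.09,0.09,0.09,0.09],"x": [0.0354,0.0354,0.0354,0.0354,0.0354,0.0354,0.0354,0.0354],"y": [-0.0306,-0.0306,-0.0306,-0.0306,-0.0306,-0.0306,-0.0306,-0.0306],"z": [0,0,0,0,0,0,0,0],"rz": [0,0,0,0,0,0,0,-0.0303]}}}

```text
time: 18.27
tool_pos: [0.4538, 0.1553, 0.198]
ee_rot: [-3.136, 0.001, 1.638]
wrist_force: [1.0, 1.0, -0.1]
width: 0.0902
finger_force: 0.0
```

Emit:
{"api": "nudge_tcp", "payload": {"plan": {"finger_gap": [0.09,0.09,0.09,0.09,0.09,0.09,0.09,0.09,0.09,0.09,0.09,0.09,0.09,0.09,0.09,0.09],"x": [0,0,0,0,0,0,0,0,0,0,0,0,0,0,0,0],"y": [0,0,0,0,0,0,0,0,0,0,0,0,0,0,0,0],"z": [0,0,0,0,0,0,0,0,0,0,0,0,0,0,0,0],"rz": [-0.0303,-0.0303,-0.0303,-0.0303,-0.0303,-0.0303,-0.0303,-0.0303,-0.0303,-0.0303,-0.0303,-0.0303,-0.0303,0,0,0]}}}

```text
time: 19.6
tool_pos: [0.4559, 0.1544, 0.1998]
ee_rot: [-3.141, -0.003, -3.076]
wrist_force: [-0.5, 0.3, 0.1]
width: 0.0895
finger_force: 0.0
```

```bash
python3 - <<'E'
from h import *
s=snap('wrist','w7');go(.457,.155,.2,3.21)
a=load('w6')['color'];cv2.imwrite('pics/W2.png',np.hstack([cv2.resize(a[60:420,200:440],(400,600),interpolation=cv2.INTER_CUBIC),cv2.resize(s['color'][0:420,180:460],(400,600),interpolation=cv2.INTER_CUBIC)]))
E
```

```text
dx -0.0009 dy 0.0005 dz 0.0002 n>=1 turn -0.0023 at [0.4561 0.1544 0.2002] [-3.141e+00 -2.000e-03 -3.075e+00] j6 -1.43
```

View pics/W2.png

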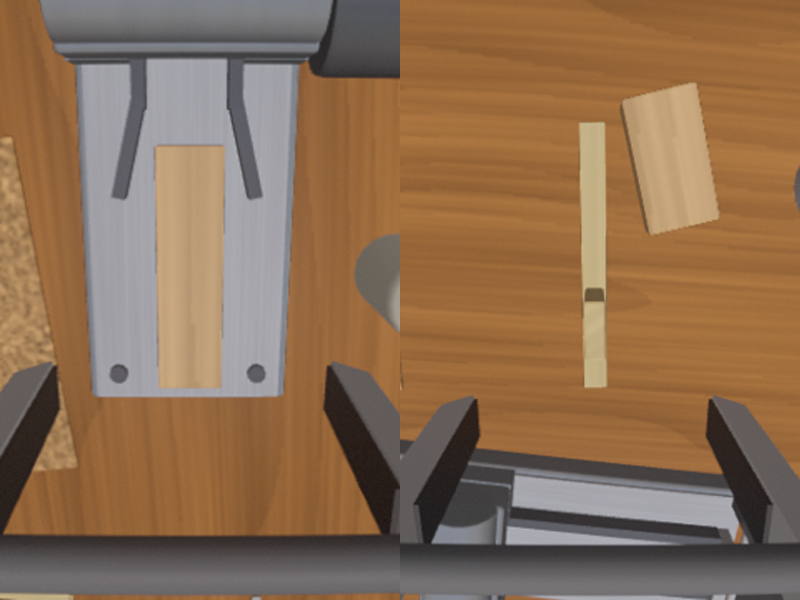

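The slat lies aligned and centred on the infeed deck, its nose just inside the flares. In w7 the stick's bar end is at (314.5,85), its grip top centre at (316.5,231) and its tail at (317,271).

```bash
python3 - <<'E'
from h import *
np.set_printoptions(precision=4,suppress=True)
s=load('w7');t=load('top0');sc=load('scene0')
e=onz(s,314.5,85.5,.012);f=onz(s,317,270.5,.012);print('end',e,'tail',f,np.linalg.norm(e-f),np.arctan2(*(e-f)[1::-1]))
print('origin from ends',f+(e-f)*60/195,'grip',onz(s,316.5,231,.065))
print(tri([(s,316.5,231),(t,255.4,266.8),(sc,367,199.5)]))
o=f+(e-f)*60/195;go(o[0],o[1],.036,np.arctan2(*(e-f)[1::-1]))
s6=load('w6')
q=lambda x,y,z:onz(s6,200+x*.6,60+y*.6,z)
n=(q(155,146,.044)+q(223,146,.044))/2;tl=(q(159,387,.044)+q(221,388,.044))/2
O=np.array([.648,.067]);u=np.array([.055,.9985]);x=np.array([.9985,-.055])
for p in (n,tl): print('slat m-frame',(p[:2]-O)@x,(p[:2]-O)@u)
for a,b in ((147,110),(228,110)): p=q(a,b,.046);print('cheek',(p[:2]-O)@x,(p[:2]-O)@u)
E
```

```text
end [0.3234 0.1451 0.012 ] tail [0.5165 0.1608 0.012 ] 0.1936848365545963 -3.0604221925307327
origin from ends [0.4571 0.156  0.012 ] grip [0.4564 0.1559 0.065 ]
(array([0.4568, 0.156 , 0.0617]), [0.0004829522072920609, 0.0013723592575318043, 0.0011153598349020863])
dx -0.0010 dy 0.0015 dz 0.1642 n>=4 turn -0.0150 at [0.4561 0.1544 0.2002] [-3.141 -0.002 -3.075] j6 -1.43
slat m-frame 0.0009337176252749682 -0.0757196902849202
slat m-frame 0.0015944479133465773 -0.22449162956766625
cheek -0.02228987100579632 -0.05626591417206813
cheek 0.022486634862029266 -0.0562196874250016
```

To row units: 0.04 m / 0.8 = 0.05, 0.03 m / 0.8 = 0.0375, -0.015 rad / 4 = -0.0038.

Emit:
{"api": "nudge_tcp", "payload": {"plan": {"finger_gap": [0.05,0.05,0.05,0.05,0.05,0.05,0.05,0.0,0,0,0,0,0,0,0],"x": [-0.0013,0,0,0,0,0,0,0,0,0,0,0,0,0,0],"y": [0.0019,0,0,0,0,0,0,0,0,0,0,0,0,0,0],"z": [0.05,0.05,0.05,0.0375,0.0175,0,0,0,0,0,0,0,0,0,0],"rz": [-0.0038,0,0,0,0,0,0,0,0,0,0,0,0,0,0]}}}

```text
time: 20.9
tool_pos: [0.4579, 0.1561, 0.038]
ee_rot: [3.141, 0.001, -3.059]
wrist_force: [-0.8, 0.2, 2.3]
width: 0.0138
finger_force: 30.0
```

```bash
python3 - <<'E'
from h import *
o=robot.get_obs();print(o['tool_pos'],o['ee_rot'])
E
```

```text
[0.45789586 0.1561308  0.03803109] [ 3.14145486e+00  9.55116433e-04 -3.05855960e+00]
```

To row units: -0.04 m / 0.8 = -0.05, -0.0108 m / 0.8 = -0.0135.

Emit:
{"api": "nudge_tcp", "payload": {"plan": {"finger_gap": [0,0,0,0,0,0,0,0,0,0,0,0,0,0,0,0,0,0],"x": [0,0,0,0,0,0,-0.0135,-0.0135,-0.0135,-0.0135,-0.0135,-0.0135,-0.0135,-0.0135,-0.0135,-0.0135,-0.0135,-0.0135],"y": [0,0,0,0,0,0,-0.05,-0.05,-0.05,-0.05,-0.05,-0.05,-0.05,-0.05,-0.05,-0.05,-0.05,-0.05],"z": [-0.0313,-0.0438,-0.05,-0.05,-0.0275,0,0,0,0,0,0,0,0,0,0,0,0,0],"rz": [0,0,0,0,0,0,0,0,0,0,0,0,0,0,0,0,0,0]}}}

```text
time: 22.4
tool_pos: [0.626, -0.313, 0.196]
ee_rot: [3.139, -0.004, -3.059]
wrist_force: [1.6, 0.5, -1.7]
width: 0.0137
finger_force: 30.0
```

Emit:
{"api": "nudge_tcp", "payload": {"plan": {"finger_gap": [0,0,0,0,0,0,0,0,0,0,0,0,0,0,0,0,0],"x": [0,0,0,0,0,0,0,0,0,0,0,0,0,0,0,0,0],"y": [0,0,0,0,0,0,0,0,0,0,0,0,0,0,0,0,0],"z": [0,0,0,0,0,0,0,0,0,0,0,0,0,0,0,0,0],"rz": [0.0305,0.0305,0.0305,0.0305,0.0305,0.0305,0.0305,0.0305,0.0305,0.0305,0.0305,0.0305,0.0305,0.0305,0,0,0]}}}

```text
time: 23.82
tool_pos: [0.6261, -0.3113, 0.1976]
ee_rot: [-3.139, -0.001, 1.519]
wrist_force: [-0.3, -0.4, -2.1]
width: 0.0139
finger_force: 30.0
```

```bash
python3 - <<'E'
from h import *
go(.6271,-.3124,.0705,1.5158)
E
```

```text
dx -0.0011 dy 0.0010 dz 0.1271 n>=4 turn 0.0034 at [ 0.6261 -0.3113  0.1976] [-3.139e+00 -1.000e-03  1.519e+00] j6 -0.49
```

To row units: 0.035 m / 0.8 = 0.0438, 0.03 m / 0.8 = 0.0375, 0.0034 rad / 4 = 0.0009.

Emit:
{"api": "nudge_tcp", "payload": {"plan": {"finger_gap": [0,0,0,0,0,0,0,0],"x": [-0.0013,0,0,0,0,0,0,0],"y": [0.0013,0,0,0,0,0,0,0],"z": [0.0438,0.0438,0.0375,0.025,0.0088,0,0,0],"rz": [0.0009,0,0,0,0,0,0,0]}}}

```text
time: 24.48
tool_pos: [0.6288, -0.3134, 0.0752]
ee_rot: [3.138, 0.002, 1.514]
wrist_force: [-0.3, 0.3, -1.2]
width: 0.0136
finger_force: 30.0
```

```bash
python3 - <<'E'
from h import *
go(.6271,-.3124,.0705,1.5158)
s=snap('scene','sc7'); cv2.imwrite('pics/S7.png',cv2.resize(s['color'][180:420,100:420],(800,600),interpolation=cv2.INTER_CUBIC))
E
```

```text
dx 0.0009 dy -0.0018 dz 0.0047 n>=1 turn -0.0020 at [ 0.6288 -0.3134  0.0752] [3.138e+00 2.000e-03 1.514e+00] j6 -0.49
```

View pics/S7.png

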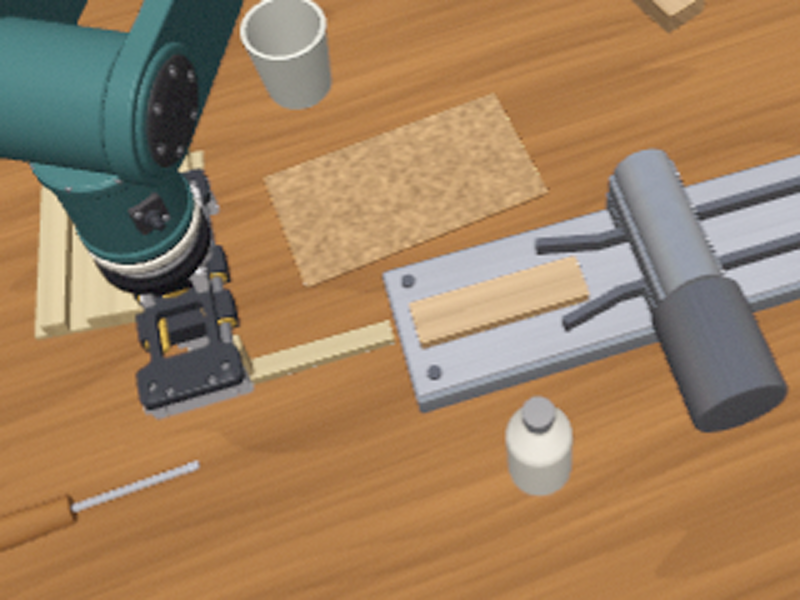

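The stick is level behind the slat and in line with it, with a gap of about 20 mm. The stick's end is at about (392,330) in the crop and the slat's tail at (418,325).

To row units: 0.002 m / 0.8 = 0.0025.

Emit:
{"api": "nudge_tcp", "payload": {"plan": {"finger_gap": [0,0,0],"x": [0,0,0],"y": [0,0,0],"z": [0.0025,0,0],"rz": [0,0,0]}}}

```text
time: 24.78
tool_pos: [0.6278, -0.3127, 0.0713]
ee_rot: [3.14, 0.001, 1.513]
wrist_force: [0.5, -0.3, -1.2]
width: 0.0137
finger_force: 30.0
```

```bash
python3 - <<'E'
from h import *
go(.6271,-.3124,.0705,1.5158)
E
```

```text
dx 0.0003 dy -0.0007 dz 0.0008 n>=1 turn -0.0024 at [ 0.6278 -0.3127  0.0713] [3.140e+00 1.000e-03 1.513e+00] j6 -0.49
```

To row units: 0.012 m / 0.8 = 0.015, 0.008 m / 0.8 = 0.01, -0.0024 rad / 4 = -0.0006.

Emit:
{"api": "nudge_tcp", "payload": {"plan": {"finger_gap": [0,0,0,0,0,0,0,0,0,0,0],"x": [0.01,0.015,0.015,0.015,0.015,0.015,0.015,0.015,0.015,0.01,0],"y": [-0.0009,0,0,0,0,0,0,0,0,0,0],"z": [0.0006,0,0,0,0,0,0,0,0,0,0],"rz": [-0.0006,0,0,0,0,0,0,0,0,0,0]}}}

```text
time: 25.7
tool_pos: [0.6332, -0.1983, 0.0701]
ee_rot: [3.141, -0.001, 1.518]
wrist_force: [-0.3, 0.4, -1.8]
width: 0.0136
finger_force: 30.0
```

```bash
python3 - <<'E'
from h import *
O=np.array([.648,.067]);u=np.array([.055,.9985]);x=np.array([.9985,-.055])
p=robot.get_obs()['tool_pos'];print((p[:2]-O)@x,(p[:2]-O)@u);e=O-.086*u;go(e[0],e[1],.0705,1.5158)
E
```

```text
-0.0001378103515937974 -0.26575700410525177
dx 0.1798 dy 0.0005 dz -0.0004 n>=5 turn 0.0021 at [ 0.6332 -0.1983  0.0701] [ 3.141e+00 -1.000e-03  1.518e+00] j6 -0.34
```

To row units: 0.012 m / 0.8 = 0.015, 0.01 m / 0.8 = 0.0125, 0.002 rad / 4 = 0.0005.

Emit:
{"api": "nudge_tcp", "payload": {"plan": {"finger_gap": [0,0,0,0,0,0,0,0,0,0,0,0,0,0,0,0,0],"x": [0.01,0.015,0.015,0.015,0.015,0.015,0.015,0.015,0.015,0.015,0.015,0.015,0.015,0.0125,0.0075,0,0],"y": [0,0,0,0,0,0,0,0,0,0,0,0,0,0,0,0,0],"z": [0,0,0,0,0,0,0,0,0,0,0,0,0,0,0,0,0],"rz": [0.0005,0,0,0,0,0,0,0,0,0,0,0,0,0,0,0,0]}}}

```text
time: 27.12
tool_pos: [0.6426, -0.0327, 0.07]
ee_rot: [3.142, 0.0, 1.514]
wrist_force: [-0.2, -0.2, -2.9]
width: 0.0139
finger_force: 30.0
```

```bash
python3 - <<'E'
from h import *
O=np.array([.648,.067]);u=np.array([.055,.9985]);x=np.array([.9985,-.055])
p=robot.get_obs()['tool_pos'];print((p[:2]-O)@x,(p[:2]-O)@u);e=O-.086*u;go(e[0],e[1],.0705,1.5158)
E
```

```text
9.161233336395416e-05 -0.09984596775777219
dx 0.0138 dy -0.0001 dz -0.0005 n>=1 turn -0.0015 at [ 0.6426 -0.0327  0.07  ] [3.142 0.    1.514] j6 -0.08
```

To row units: 0.005 m / 0.8 = 0.0063, 0.004 m / 0.8 = 0.005.

Emit:
{"api": "nudge_tcp", "payload": {"plan": {"finger_gap": [0,0,0,0,0],"x": [0.0063,0.005,0.0038,0,0],"y": [0,0,0,0,0],"z": [0,0,0,0,0],"rz": [0,0,0,0,0]}}}

```text
time: 27.53
tool_pos: [0.6433, -0.0209, 0.07]
ee_rot: [3.142, -0.0, 1.514]
wrist_force: [0.4, -0.3, -1.3]
width: 0.0137
finger_force: 30.0
```

Emit:
{"api": "nudge_tcp", "payload": {"plan": {"finger_gap": [0,0],"x": [0.0025,0],"y": [0,0],"z": [0,0],"rz": [0,0]}}}

```text
time: 27.7
tool_pos: [0.6434, -0.019, 0.07]
ee_rot: [3.141, -0.0, 1.514]
wrist_force: [-0.1, -0.4, -1.8]
width: 0.014
finger_force: 30.0
```

Emit:
{"api": "nudge_tcp", "payload": {"plan": {"finger_gap": [0,0],"x": [0.0025,0],"y": [0,0],"z": [0,0],"rz": [0,0]}}}

```text
time: 27.87
tool_pos: [0.6437, -0.0187, 0.0706]
ee_rot: [3.141, 0.003, 1.513]
wrist_force: [-0.5, -4.6, 0.6]
width: 0.0137
finger_force: 30.0
```

To row units: -0.035 m / 0.8 = -0.0438, -0.02 m / 0.8 = -0.025.

Emit:
{"api": "nudge_tcp", "payload": {"plan": {"finger_gap": [0,0,0,0,0,0,0,0,0,0,0,0,0,0],"x": [-0.01,-0.0188,-0.025,-0.0313,-0.0313,-0.025,-0.0125,0,0,0,0,0,0,0],"y": [0,0,0,0,0,0,0,0,0,0,0,0,0,0],"z": [0,0,0,0,0,0,0,0,-0.0313,-0.0438,-0.0438,-0.0438,0,0],"rz": [0,0,0,0,0,0,0,0,0,0,0,0,0,0]}}}

```text
time: 29.03
tool_pos: [0.6381, -0.139, 0.2036]
ee_rot: [3.135, 0.001, 1.515]
wrist_force: [-0.3, 0.0, -2.0]
width: 0.0141
finger_force: 30.0
```

```bash
python3 - <<'E'
from h import *
snap('top','top8');snap('scene','sc8')
go(.4579,.1561,.2,-3.0586)
E
```

```text
dx 0.2844 dy -0.1942 dz -0.0019 n>=9 turn -1.7099 at [ 0.6358 -0.1387  0.1981] [-3.139e+00 -1.000e-03  1.515e+00] j6 -0.25
```

To row units: 0.0316 m / 0.8 = 0.0395, -0.0216 m / 0.8 = -0.027.

Emit:
{"api": "nudge_tcp", "payload": {"plan": {"finger_gap": [0,0,0,0,0,0,0,0,0,0],"x": [0.0395,0.0395,0.0395,0.0395,0.0395,0.0395,0.0395,0.0395,0.0395,0],"y": [-0.027,-0.027,-0.027,-0.027,-0.027,-0.027,-0.027,-0.027,-0.027,0],"z": [0,0,0,0,0,0,0,0,0,0],"rz": [0,0,0,0,0,0,0,0,0,0]}}}

```text
time: 29.97
tool_pos: [0.4535, 0.1605, 0.1972]
ee_rot: [-3.134, -0.003, 1.522]
wrist_force: [-0.1, -0.3, -1.1]
width: 0.0141
finger_force: 30.0
```

Emit:
{"api": "nudge_tcp", "payload": {"plan": {"finger_gap": [0,0,0,0,0,0,0,0,0,0,0,0,0,0,0,0,0],"x": [0,0,0,0,0,0,0,0,0,0,0,0,0,0,0,0,0],"y": [0,0,0,0,0,0,0,0,0,0,0,0,0,0,0,0,0],"z": [0,0,0,0,0,0,0,0,0,0,0,0,0,0,0,0,0],"rz": [-0.0305,-0.0305,-0.0305,-0.0305,-0.0305,-0.0305,-0.0305,-0.0305,-0.0305,-0.0305,-0.0305,-0.0305,-0.0305,-0.0305,0,0,0]}}}

```text
time: 31.38
tool_pos: [0.458, 0.1551, 0.1985]
ee_rot: [-3.141, -0.003, -3.064]
wrist_force: [0.4, -0.5, -2.0]
width: 0.0139
finger_force: 30.0
```

```bash
python3 - <<'E'
from h import *
go(.4579,.1561,.039,-3.0586)
s=load('sc8');O=np.array([.648,.067,0]);u=np.array([.055,.9985,0])
for y in range(20,206,6):
    p=proj(s,O+u*y/1000+[0,0,.044]).round().astype(int);c=s['color'][p[1],p[0]].astype(int);print(y,c[2]-c[0],end='; ')
E
```

```text
dx 0.0000 dy 0.0010 dz 0.1595 n>=4 turn -0.0054 at [0.458  0.1551 0.1985] [-3.141e+00 -3.000e-03 -3.064e+00] j6 -1.44
20 -19; 26 -15; 32 -13; 38 -5; 44 -4; 50 75; 56 68; 62 69; 68 68; 74 70; 80 70; 86 68; 92 68; 98 70; 104 69; 110 70; 116 68; 122 68; 128 67; 134 68; 140 70; 146 69; 152 69; 158 69; 164 68; 170 70; 176 69; 182 70; 188 69; 194 69; 200 60;
```

The slat sits from y=50 to 200, against the stop. Now I'll lay the stick down.

To row units: 0.04 m / 0.8 = 0.05, 0.035 m / 0.8 = 0.0438, -0.005 rad / 4 = -0.0013.

Emit:
{"api": "nudge_tcp", "payload": {"plan": {"finger_gap": [0,0,0,0,0,0,0,0,0,0],"x": [0,0,0,0,0,0,0,0,0,0],"y": [0.0013,0,0,0,0,0,0,0,0,0],"z": [0.0438,0.05,0.05,0.0313,0.0188,0,0.0025,0,0,0],"rz": [-0.0013,0,0,0,0,0,0,0,0,0]}}}

```text
time: 32.22
tool_pos: [0.4597, 0.1565, 0.0447]
ee_rot: [3.141, 0.003, -3.057]
wrist_force: [1.5, -0.0, -2.0]
width: 0.0139
finger_force: 30.0
```

To row units: 0.002 m / 0.8 = 0.0025.

Emit:
{"api": "nudge_tcp", "payload": {"plan": {"finger_gap": [0,0,0,0],"x": [0,0,0,0],"y": [0,0,0,0],"z": [0.0025,0.0025,0,0],"rz": [0,0,0,0]}}}

```text
time: 32.55
tool_pos: [0.4584, 0.1562, 0.0389]
ee_rot: [3.142, -0.0, -3.057]
wrist_force: [-0.2, 0.0, -1.6]
width: 0.0137
finger_force: 30.0
```

Emit:
{"api": "nudge_tcp", "payload": {"plan": {"finger_gap": [0,0,0],"x": [0,0,0],"y": [0,0,0],"z": [0.0019,0,0],"rz": [0,0,0]}}}

```text
time: 32.8
tool_pos: [0.4589, 0.1564, 0.038]
ee_rot: [3.141, 0.001, -3.056]
wrist_force: [0.9, 0.2, 2.1]
width: 0.0139
finger_force: 30.0
```

To row units: -0.04 m / 0.8 = -0.05, -0.03 m / 0.8 = -0.0375, 0.07 rad / 4 = 0.0175.

Emit:
{"api": "nudge_tcp", "payload": {"plan": {"finger_gap": [0.05,0.05,0.05,0.05,0.05,0.05,0.05,0,0,0,0],"x": [0,0,0,0,0,0,0,0,0,0,0],"y": [0,0,0,0,0,0,0,0,0,0,0],"z": [-0.0006,0,0,0,0,-0.0375,-0.05,-0.05,-0.05,0,0],"rz": [0,0,0,0,0,0,0.0175,0.0175,0,0,0]}}}

```text
time: 33.72
tool_pos: [0.4603, 0.1567, 0.1914]
ee_rot: [3.14, 0.007, 3.087]
wrist_force: [0.1, -0.0, -1.1]
width: 0.0267
finger_force: 0.0
```

```bash
python3 - <<'E'
from h import *
O=np.array([.648,.067]);u=np.array([.055,.9985]);x=np.array([.9985,-.055])
e=O-.02*x+.305*u;print(e);go(.47,e[1],.195,3.0866)
snap('wrist','w9')
E
```

```text
[0.644805  0.3726425]
dx 0.0021 dy 0.2162 dz -0.0036 n>=6 turn 0.0003 at [0.4603 0.1567 0.1914] [3.14  0.007 3.087] j6 -1.30
```

To row units: 0.036 m / 0.8 = 0.045.

Emit:
{"api": "nudge_tcp", "payload": {"plan": {"finger_gap": [0,0,0,0,0,0,0,0],"x": [0,0,0,0,0,0,0,0],"y": [0.045,0.045,0.045,0.045,0.045,0.045,0,0],"z": [0,0,0,0,0,0,0,0],"rz": [0,0,0,0,0,0,0,0]}}}

```text
time: 34.43
tool_pos: [0.4688, 0.3726, 0.1842]
ee_rot: [-3.138, -0.005, 3.09]
wrist_force: [-0.3, -1.0, 0.0]
width: 0.0005
finger_force: 0.0
```

```bash
python3 - <<'E'
from h import *
O=np.array([.648,.067]);u=np.array([.055,.9985]);x=np.array([.9985,-.055])
e=O-.02*x+.305*u;go(e[0],e[1],.195,3.0866)
a=load('scene0')['color'].astype(int);s=snap('scene','sc9')['color'].astype(int)
d=np.abs(a-s)[160:240,330:392].max(2);print('stick region diff',(d>40).sum(),(d>40).mean())
E
```

```text
dx -0.1757 dy 0.0092 dz -0.0108 n>=5 turn 0.0030 at [0.4688 0.3726 0.1842] [-3.138 -0.005  3.09 ] j6 -0.94
stick region diff 12 0.0024193548387096775
```

To row units: -0.0351 m / 0.8 = -0.0439, 0.0018 m / 0.8 = 0.0023.

Emit:
{"api": "nudge_tcp", "payload": {"plan": {"finger_gap": [0,0,0,0,0,0,0,0],"x": [-0.0439,-0.0439,-0.0439,-0.0439,-0.0439,0,0,0],"y": [0.0023,0.0023,0.0023,0.0023,0.0023,0,0,0],"z": [-0.0013,-0.0013,-0.0013,-0.0013,-0.0013,0,0,0],"rz": [0,0,0,0,0,0,0,0]}}}

```text
time: 35.15
tool_pos: [0.6456, 0.3698, 0.1921]
ee_rot: [-3.141, -0.002, 3.085]
wrist_force: [-0.3, 0.3, -0.1]
width: 0.0002
finger_force: 0.0
```

```bash
python3 - <<'E'
from h import *
O=np.array([.648,.067]);u=np.array([.055,.9985]);x=np.array([.9985,-.055])
e=O-.02*x+.305*u;go(e[0],e[1],.19,3.0866)
E
```

```text
dx 0.0010 dy 0.0028 dz 0.0021 n>=1 turn -0.0015 at [0.6456 0.3698 0.1921] [-3.141e+00 -2.000e-03  3.085e+00] j6 -1.07
```

To row units: -0.012 m / 0.8 = -0.015, -0.01 m / 0.8 = -0.0125.

Emit:
{"api": "nudge_tcp", "payload": {"plan": {"finger_gap": [0,0,0,0,0,0,0,0,0],"x": [0,0,0,0,0,0,0,0,0],"y": [-0.015,-0.0125,-0.01,-0.01,-0.01,-0.01,-0.0088,-0.0088,0],"z": [0,0,0,0,0,0,0,0,0],"rz": [0,0,0,0,0,0,0,0,0]}}}

```text
time: 35.9
tool_pos: [0.6425, 0.3017, 0.1932]
ee_rot: [-3.141, 0.0, 3.085]
wrist_force: [-0.2, -0.4, -0.0]
width: 0.0006
finger_force: 0.0
```

```bash
python3 - <<'E'
from h import *
O=np.array([.648,.067]);u=np.array([.055,.9985])
o=robot.get_obs();p=o['tool_pos'];print((p[:2]-O)@u,p[2],o['wrist_force'])
r=.132;f=lambda a:(.215-r*np.cos(a)+.006*np.sin(a)+.0125,.06+r*np.sin(a)+.006*np.cos(a))
P=f(1.57);print(P)
for a in list(np.arange(1.47,.49,-.1))+list(np.arange(.44,-.01,-.04)):
    q=f(a);print('%.2f  dy %.4f dz %.4f   y %.4f z %.4f'%(a,q[0]-P[0],P[1]-q[1],*q));P=q
E
```

```text
0.2340862108030543 0.19317404690115347 [-0.22657487 -0.4012278  -0.00940805]
(np.float64(0.23339488297177421), np.float64(0.19200473610726657))
1.47  dy -0.0132 dz 0.0001   y 0.2202 z 0.1919
1.37  dy -0.0131 dz 0.0014   y 0.2071 z 0.1905
1.27  dy -0.0129 dz 0.0027   y 0.1941 z 0.1879
1.17  dy -0.0126 dz 0.0040   y 0.1815 z 0.1839
1.07  dy -0.0121 dz 0.0052   y 0.1694 z 0.1787
0.97  dy -0.0116 dz 0.0064   y 0.1578 z 0.1723
0.87  dy -0.0109 dz 0.0075   y 0.1470 z 0.1648
0.77  dy -0.0101 dz 0.0086   y 0.1369 z 0.1562
0.67  dy -0.0092 dz 0.0095   y 0.1278 z 0.1467
0.57  dy -0.0082 dz 0.0104   y 0.1196 z 0.1363
0.44  dy -0.0090 dz 0.0146   y 0.1106 z 0.1217
0.40  dy -0.0024 dz 0.0047   y 0.1083 z 0.1169
0.36  dy -0.0022 dz 0.0048   y 0.1061 z 0.1121
0.32  dy -0.0020 dz 0.0049   y 0.1041 z 0.1072
0.28  dy -0.0018 dz 0.0050   y 0.1023 z 0.1022
0.24  dy -0.0016 dz 0.0050   y 0.1007 z 0.0972
0.20  dy -0.0014 dz 0.0051   y 0.0993 z 0.0921
0.16  dy -0.0012 dz 0.0052   y 0.0981 z 0.0870
0.12  dy -0.0010 dz 0.0052   y 0.0972 z 0.0818
0.08  dy -0.0008 dz 0.0052   y 0.0964 z 0.0765
0.04  dy -0.0006 dz 0.0053   y 0.0958 z 0.0713
0.00  dy -0.0003 dz 0.0053   y 0.0955 z 0.0660
```

To row units: -0.007 m / 0.8 = -0.0088, -0.0065 m / 0.8 = -0.0081.

Emit:
{"api": "nudge_tcp", "payload": {"plan": {"finger_gap": [0,0,0],"x": [0,0,0],"y": [-0.0088,-0.0081,-0.0081],"z": [0,0,0],"rz": [0,0,0]}}}

```text
time: 36.15
tool_pos: [0.6412, 0.286, 0.1926]
ee_rot: [3.136, 0.0, 3.089]
wrist_force: [1.3, 7.7, -2.9]
width: 0.0002
finger_force: 3.1
```

Emit:
{"api": "nudge_tcp", "payload": {"plan": {"finger_gap": [0],"x": [0],"y": [-0.0081],"z": [0.0018],"rz": [0]}}}

```text
time: 36.23
tool_pos: [0.6409, 0.2795, 0.192]
ee_rot: [3.136, 0.001, 3.09]
wrist_force: [-0.2, 6.5, 2.4]
width: 0.0
finger_force: 3.1
```

```bash
python3 - <<'E'
from h import *
O=np.array([.648,.067]);u=np.array([.055,.9985]);x=np.array([.9985,-.055])
o=robot.get_obs();p=o['tool_pos'];print((p[:2]-O)@u,p[2],o['wrist_force'])
s=snap('scene','sc10');a=load('sc9')['color'].astype(int);d=np.abs(a-s['color'].astype(int)).max(2)>30
# far-x hood corner predicted pixels for theta
for th in (1.8,1.6,1.5,1.4,1.3):
    y=.215-.18*np.cos(th);z=.06+.18*np.sin(th);P=[np.r_[O+X*x+y*u,z] for X in(-.066,.066)];print(th,[proj(s,q).round(0).tolist() for q in P])
im=s['color'];print('scan row from far corner: dark/gray cols')
for f in ('scene0','sc10'):
    g=load(f)['color']; 
    for v in (200,215,230): print(f,v,[(u_,int(g[v,u_].mean())) for u_ in range(410,500,6)])
E
```

```text
0.21182719663173075 0.1919515758732348 [-0.17135774  6.5269513   2.40639025]
1.8 [[480.0, 171.0], [514.0, 221.0]]
1.6 [[464.0, 173.0], [498.0, 224.0]]
1.5 [[456.0, 176.0], [489.0, 227.0]]
1.4 [[447.0, 179.0], [480.0, 230.0]]
1.3 [[439.0, 182.0], [471.0, 234.0]]
scan row from far corner: dark/gray cols
scene0 200 [(410, 124), (416, 123), (422, 122), (428, 121), (434, 119), (440, 115), (446, 101), (452, 80), (458, 68), (464, 69), (470, 146), (476, 88), (482, 50), (488, 111), (494, 95)]
scene0 215 [(410, 120), (416, 124), (422, 123), (428, 117), (434, 110), (440, 112), (446, 87), (452, 67), (458, 68), (464, 67), (470, 68), (476, 70), (482, 148), (488, 147), (494, 119)]
scene0 230 [(410, 111), (416, 109), (422, 110), (428, 111), (434, 112), (440, 46), (446, 124), (452, 69), (458, 71), (464, 69), (470, 68), (476, 68), (482, 67), (488, 89), (494, 118)]
sc10 200 [(410, 125), (416, 124), (422, 125), (428, 121), (434, 119), (440, 113), (446, 87), (452, 64), (458, 150), (464, 24), (470, 97), (476, 134), (482, 119), (488, 110), (494, 98)]
sc10 215 [(410, 120), (416, 125), (422, 122), (428, 116), (434, 111), (440, 76), (446, 60), (452, 64), (458, 60), (464, 61), (470, 149), (476, 147), (482, 112), (488, 113), (494, 121)]
sc10 230 [(410, 113), (416, 113), (422, 111), (428, 112), (434, 113), (440, 52), (446, 62), (452, 62), (458, 59), (464, 62), (470, 61), (476, 150), (482, 86), (488, 119), (494, 118)]
```

To row units: -0.0065 m / 0.8 = -0.0081, -0.005 m / 0.8 = -0.0063.

Emit:
{"api": "nudge_tcp", "payload": {"plan": {"finger_gap": [0,0,0,0,0,0,0,0,0,0,0,0,0,0,0,0,0],"x": [0,0,0,0,0,0,0,0,0,0,0,0,0,0,0,0,0],"y": [-0.0063,-0.0081,-0.0081,-0.0079,-0.0079,-0.0075,-0.0075,-0.0073,-0.0073,-0.0069,-0.0069,-0.0063,-0.0063,-0.0058,-0.0058,-0.0051,-0.0051],"z": [0.0013,0.0016,0.0018,0.0025,0.0025,0.0033,0.0033,0.004,0.004,0.0046,0.0048,0.0054,0.0054,0.006,0.0059,0.0065,0.0065],"rz": [0,0,0,0,0,0,0,0,0,0,0,0,0,0,0,0,0]}}}

```text
time: 37.7
tool_pos: [0.6362, 0.1833, 0.1359]
ee_rot: [-3.141, 0.001, 3.086]
wrist_force: [0.5, -0.8, 4.0]
width: 0.0002
finger_force: 1.7
```

```bash
python3 - <<'E'
from h import *
O=np.array([.648,.067]);u=np.array([.055,.9985])
o=robot.get_obs();p=o['tool_pos'];print((p[:2]-O)@u,p[2],o['wrist_force'],o['qvel'].round(2))
E
```

```text
0.1154532778903927 0.1358731771988988 [ 0.5000122  -0.84135256  3.98724233] [-0.07 -0.01  0.14  0.   -0.13 -0.07]
```

To row units: 0.0052 m / 0.8 = 0.0065, 0.005 m / 0.8 = 0.0063.

Emit:
{"api": "nudge_tcp", "payload": {"plan": {"finger_gap": [0,0,0,0,0,0,0,0,0,0,0,0,0,0,0,0],"x": [0,0,0,0,0,0,0,0,0,0,0,0,0,0,0,0],"y": [-0.0033,-0.0033,-0.0031,-0.0025,-0.0025,-0.0023,-0.002,-0.0018,-0.0013,-0.0013,-0.0013,-0.001,-0.0006,0,0,0],"z": [0.0061,0.0061,0.006,0.0059,0.006,0.0061,0.0063,0.0063,0.0064,0.0065,0.0065,0.0065,0.0063,0.0038,0,0],"rz": [0,0,0,0,0,0,0,0,0,0,0,0,0,0,0,0]}}}

```text
time: 39.03
tool_pos: [0.634, 0.1643, 0.0676]
ee_rot: [3.141, -0.002, 3.087]
wrist_force: [0.0, -0.3, 0.6]
width: 0.0002
finger_force: 0.0
```

To row units: 0.0015 m / 0.8 = 0.0019.

Emit:
{"api": "nudge_tcp", "payload": {"plan": {"finger_gap": [0,0,0],"x": [0,0,0],"y": [0,0,0],"z": [0.0019,0,0],"rz": [0,0,0]}}}

```text
time: 39.28
tool_pos: [0.6346, 0.164, 0.067]
ee_rot: [3.141, -0.0, 3.087]
wrist_force: [0.5, 0.0, 0.1]
width: 0.0003
finger_force: 0.0
```

Emit:
{"api": "nudge_tcp", "payload": {"plan": {"finger_gap": [0,0,0],"x": [0,0,0],"y": [0,0,0],"z": [0.0019,0,0],"rz": [0,0,0]}}}

```text
time: 39.53
tool_pos: [0.6349, 0.164, 0.0663]
ee_rot: [3.141, 0.001, 3.087]
wrist_force: [-0.4, -0.2, 3.7]
width: 0.0006
finger_force: 1.6
```

Emit:
{"api": "nudge_tcp", "payload": {"plan": {"finger_gap": [0,0,0],"x": [0,0,0],"y": [0,0,0],"z": [0.0019,0,0],"rz": [0,0,0]}}}

```text
time: 39.78
tool_pos: [0.6349, 0.164, 0.0663]
ee_rot: [3.141, 0.001, 3.087]
wrist_force: [-2.8, 0.6, 7.6]
width: 0.0004
finger_force: 3.9
```

Emit:
{"api": "nudge_tcp", "payload": {"plan": {"finger_gap": [0,0,0,0,0,0,0],"x": [0,0,0,0,0,0,0],"y": [0,0,0,0,0,0,0],"z": [-0.0125,-0.0375,-0.05,-0.05,0,0,0],"rz": [0,0,0,0,0,0,0]}}}

```text
time: 40.37
tool_pos: [0.6346, 0.1636, 0.1839]
ee_rot: [-3.142, 0.0, 3.087]
wrist_force: [-0.2, 0.1, -1.3]
width: 0.0005
finger_force: 0.0
```

```bash
python3 - <<'E'
from h import *
O=np.array([.648,.067,0]);u=np.array([.055,.9985,0]);x=np.array([.9985,-.055,0])
s=snap('scene','sc11');t=snap('top','top11')
a=load('scene0')['color'].astype(int);d=np.abs(a-s['color'].astype(int)).max(2)>45
for n,(x0,x1,y0,y1) in dict(stick=(330,392,160,240),glue=(298,332,338,380),mug=(195,235,178,224),gouge=(70,185,360,410),short=(155,184,238,300),tin=(394,426,146,178),mallet=(432,508,146,205)).items(): print(n,d[y0:y1,x0:x1].mean().round(3))
# free edge of the hood: intensity profile along feed at shut height, far side
for X in (.03,.05): print([(y,int(s['color'][tuple(proj(s,O+X*x+u*y/1000+[0,0,.066]).round().astype(int)[::-1])].mean())) for y in range(20,240,8)])
E
```

```text
stick 0.124
glue 0.0
mug 0.0
gouge 0.0
short 0.0
tin 0.546
mallet 0.46
[(20, 152), (28, 142), (36, 139), (44, 152), (52, 150), (60, 149), (68, 151), (76, 150), (84, 152), (92, 150), (100, 148), (108, 151), (116, 149), (124, 152), (132, 153), (140, 150), (148, 151), (156, 152), (164, 151), (172, 151), (180, 151), (188, 150), (196, 150), (204, 150), (212, 153), (220, 120), (228, 122), (236, 118)]
[(20, 105), (28, 101), (36, 163), (44, 150), (52, 152), (60, 152), (68, 152), (76, 149), (84, 150), (92, 151), (100, 152), (108, 154), (116, 153), (124, 151), (132, 153), (140, 154), (148, 153), (156, 150), (164, 151), (172, 151), (180, 154), (188, 151), (196, 151), (204, 152), (212, 154), (220, 120), (228, 121), (236, 121)]
```

Emit:
{"api": "nudge_tcp", "payload": {"plan": {"finger_gap": [0,0],"x": [0,0],"y": [0,0],"z": [0,0],"rz": [0,0]}}}

```text
time: 40.63
tool_pos: [0.6339, 0.1635, 0.1819]
ee_rot: [-3.141, -0.003, 3.087]
wrist_force: [-0.2, 0.3, 0.2]
width: 0.0004
finger_force: 0.0
```

```bash
python3 -c "
from bench import robot, vision
print(robot.close_job())"
```

```text
the job is handed in; nothing more can be done
None
```

I handed the job in at 40.6 s with all six steps carried out: the slat is against the end stop, the push stick is flat on the bench and the hood is shut; `close_job()` returned no verdict, and in the last picture I couldn't recheck the tin, mallet and stick because the arm was probably in the way.

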